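Pack the label reels snugly with spacer plates

ROBOT

A 6-joint arm with a two-finger parallel gripper is mounted at the origin on the work surface. World frame = base frame: x ahead of the robot, y to its left, z up, the work surface at z = 0. Lengths are in m, angles in rad, forces in N, time in s.
With the tool pointing down it reaches from about 0.225 to 0.875 m from the base axis. Payload 3.4 kg.
Tool frame: the origin (TCP) lies midway between the tips of the shut fingers; the grasp point (between the pads) lies 19 mm behind it (manip.grasp_offset is the distance from the TCP to the grasp point, in m); x points along the fingers, y is the direction in which the jaws open and shut, and the axes are right-handed (so a half turn about x gives the same grasp; the last joint's range is limited). The gripper opens to 85 mm and grips with 20 to 120 N. Pads are 22 mm wide; open, the fingers measure 114 mm over their backs; the gripper's body (76 mm by 85 mm) begins 54 mm behind the grasp point. The pads swing forward as they close: fully open they stand 13 mm farther back than shut.
Start: joints at [1.141, 0.276, 1.505, -0, 1.361, -0.121], TCP at [0.175, 0.548, 0.231] pointing down, gripper open.
Joint ranges: [-2.89, 2.89], [-0.75, 2.08], [0.22, 2.7], [-1.18, 4.32], [0.11, 2.71], [-2.7, 2.7]. Speed limits (rad/s): [2.57, 2.57, 3.14, 3.14, 3.14, 3.14].

INTERFACE

Orientations are given as a unit quaternion [w, x, y, z].
In Python, from rig import manip gives the robot as it stands.
- The arm moves only by the shell command python3 -m creep 'ROWS' [OPENING] [FORCE]. ROWS is a JSON object of lists of equal length, an entry for each row: "delta_pos": the shift along the tool's x, y, z in cm, a list of three; "dr": the turn, a rotation vector about the tool's x, y, z in rad, a list of three. In form: {"delta_pos": [[dx, dy, dz], ...], "dr": [[rx, ry, rz], ...]}. A call has 1 to 10 rows; each row is the pose to reach, as a shift and turn from the pose commanded when the call began, along the tool's axes at that moment; what a row does not reach only later rows make up. A row lasts 1/10 s, in which the tool goes at most 50 mm and 8.59 degrees, less where a joint would pass 70% of its speed; a pose out of reach is approached as far as the arm can. A call with a gripper value outside its range is refused whole. OPENING is the opening, from -1 (shut) to 1 (fully open), set as the call begins (- or left out, the last holds). The fingers move at their own pace and stop on an object; FORCE is the grip in N (left out, the last holds). Time passes only in rows, so rows that repeat a pose let the fingers close. It gives the time, the measured TCP pose, the force and the opening at its end, in the units of the state.
- manip.get_state(): the state, without advancing time (a new reading comes with each control period).
- manip.get_image(name): name is "scene" or "side" or "wrist"; returns a dict with "pixels" (400x640x3 uint8, blue, green, red), "depth" (400x640 float32, m along the optical axis (not along the pixel's ray), 0 where there is no reading), "intrinsics" (3x3 intrinsics, pixels), "k1" (the pictures are not rectified: a ray, as slopes to the right and down, at radius r is drawn at 1 + k1 r^2 times it, then the intrinsics apply), "rvec" (rotation vector, rad) and "tvec" (3), from world to camera coordinates, as OpenCV has them. Camera axes: x right, y down, z forward; pixel columns grow to the right and rows downward; lengths in m; the calibration is good to about 2 mm. A picture is of the moment at which its call begins.
- manip.sign_off(): hands the job in, once; it reports no verdict.
The state is a dict: "clock": time; "qpos": joint angles; "qd": joint speeds; "effort": joint torques, N m; "position": TCP position; "ee_rot": TCP orientation; "contact_force": force on the tool from outside, world axes, zero at the start; "moment": the same for the moment, N m; "width": finger opening in m.
Only numpy, scipy, OpenCV 4.12 (cv2) and the standard library are available. Lean on these libraries where they do the work, as an engineer would, in place of code of your own. Each camera call takes 0.05 s, during which the arm holds its last target. There are 200 camera calls.

TASK

Pack the label reels for transport: slide every reel up off its spindle and lay it flat in the packing trough, in a row that starts hard against the fixed end stop, without gaps. Then stand spacer plates across the trough behind the reels, one at a time, until there is no room for another, and push the pusher's handle along until you feel the whole row snug between pusher and end stop; leave the pusher there. The spare plates stay in their rack, and the specimen pots and culture dishes must not be moved or tipped.

Things in the scene. Friction and masses are not known exactly. Their poses are not given: they have to be found in the camera images.
- trough: fixed aluminium packing trough (floor 6 mm thick, 53 mm wide inside, low side walls reaching 16 mm above the bench, wall thickness 4 mm, with a ledge of the floor plate outside each, 76 mm wide overall). Origin: on the bench plane, mid-width, exactly below the inner face of the end stop. Its y axis runs along the trough from the end stop towards the pusher; x is across, z up. Its yaw varies
- stop: fixed dark steel end stop, 56 mm wide, top 40 mm above the bench; origin and axes are the same as the trough's (inner face at y = 0)
- face (a point): foot point of the upright rubber-faced plate on the front of the sliding pusher, 42 mm wide, 8 to 44 mm above the bench. The point: bench plane, mid-width, in the plane of the face that presses the row; axes as the trough's, so the row can fill the trough from y = 0 up to this point's y
- pusher (a joint): slide of the black pusher at the far end of the trough, in m: 0 = fully drawn back (the start), grows as it moves towards the end stop, end of travel 0.025; about 2 N of friction, stays where it is left. Where the pusher's clamp sits along the trough varies from start to start
- handle (a point): middle of the rear side (away from the stop) of the pusher's upright handle tab, 60 mm above the bench; the tab is 36 mm wide, 10 mm thick, its top 70 mm above the bench, 40 to 50 mm behind the face; free room behind it above 30 mm from the bench. Axes as the trough's: push it towards -y
- stand: fixed grey stand, 220 x 70 mm, 10 mm thick, with three upright steel spindles 16 mm in diameter in a row along its x axis, 75 mm apart, the middle one at the origin; spindle tops 60 mm above the bench. Origin: centre of the underside
- rack: fixed blue rack, 190 x 64 mm, for 7 spacer plates standing in a row along its x axis, 24 mm apart (middle one at the origin); floor 6 mm above the bench, ribs between the plates up to 15 mm. Origin: centre of the underside
- reel1: wound label reel (white paper ring), 48 mm outside diameter, 22 mm bore, 36 mm high, 60 g. Origin: centre of the underside; z is its axis. Starts on a spindle with its underside 10 mm above the bench; two or three reels are present, the others absent
- reel2: wound label reel (white paper ring), 48 mm outside diameter, 22 mm bore, 36 mm high, 60 g. Origin: centre of the underside; z is its axis. Starts on a spindle with its underside 10 mm above the bench; two or three reels are present, the others absent
- reel3: wound label reel (white paper ring), 48 mm outside diameter, 22 mm bore, 36 mm high, 60 g. Origin: centre of the underside; z is its axis. Starts on a spindle with its underside 10 mm above the bench; two or three reels are present, the others absent
- plate1: grey plastic spacer plate: 16 mm thick (its x), 42 mm high (z), 40 mm wide body with a 4 mm grip lug on each end, so 48 mm over the lugs (its y; lugs 7 mm thick in x, full height), 40 g. Origin: centre of the underside. Gripped across the lugs from above, the fingers clear the neighbouring plates; in the trough its x lies along the trough
- plate2: grey plastic spacer plate: 16 mm thick (its x), 42 mm high (z), 40 mm wide body with a 4 mm grip lug on each end, so 48 mm over the lugs (its y; lugs 7 mm thick in x, full height), 40 g. Origin: centre of the underside. Gripped across the lugs from above, the fingers clear the neighbouring plates; in the trough its x lies along the trough
- plate3: grey plastic spacer plate: 16 mm thick (its x), 42 mm high (z), 40 mm wide body with a 4 mm grip lug on each end, so 48 mm over the lugs (its y; lugs 7 mm thick in x, full height), 40 g. Origin: centre of the underside. Gripped across the lugs from above, the fingers clear the neighbouring plates; in the trough its x lies along the trough
- plate4: grey plastic spacer plate: 16 mm thick (its x), 42 mm high (z), 40 mm wide body with a 4 mm grip lug on each end, so 48 mm over the lugs (its y; lugs 7 mm thick in x, full height), 40 g. Origin: centre of the underside. Gripped across the lugs from above, the fingers clear the neighbouring plates; in the trough its x lies along the trough
- plate5: grey plastic spacer plate: 16 mm thick (its x), 42 mm high (z), 40 mm wide body with a 4 mm grip lug on each end, so 48 mm over the lugs (its y; lugs 7 mm thick in x, full height), 40 g. Origin: centre of the underside. Gripped across the lugs from above, the fingers clear the neighbouring plates; in the trough its x lies along the trough
- plate6: grey plastic spacer plate: 16 mm thick (its x), 42 mm high (z), 40 mm wide body with a 4 mm grip lug on each end, so 48 mm over the lugs (its y; lugs 7 mm thick in x, full height), 40 g. Origin: centre of the underside. Gripped across the lugs from above, the fingers clear the neighbouring plates; in the trough its x lies along the trough
- plate7: grey plastic spacer plate: 16 mm thick (its x), 42 mm high (z), 40 mm wide body with a 4 mm grip lug on each end, so 48 mm over the lugs (its y; lugs 7 mm thick in x, full height), 40 g. Origin: centre of the underside. Gripped across the lugs from above, the fingers clear the neighbouring plates; in the trough its x lies along the trough
- pot1: specimen pot with red cap, 42 mm diameter, 70 mm high; bystander; origin centre of underside
- pot2: another such specimen pot; bystander
- dishes: stack of three culture dishes, 90 mm diameter, 47 mm high; bystander; origin centre of underside

How it is judged:
On the way, in this order (a step that is already met when the one before it is completed fails the run):
1. every reel lies flat in the trough, in a row from the end stop (x of reel1 in the frame of trough between -0.006 and 0.006 m and z of each of reel1, reel2, reel3 in the frame of trough below 0.01 m and angle between each of reel1, reel2, reel3's own z axis and vertical below 0.12 rad and (y of reel1 in the frame of trough between 0.018 and 0.03 m or y of reel1 in the frame of trough between 0.064 and 0.08 m or y of reel1 in the frame of trough between 0.11 and 0.13 m) and x of reel2 in the frame of trough between -0.006 and 0.006 m and (y of reel2 in the frame of trough between 0.018 and 0.03 m or y of reel2 in the frame of trough between 0.064 and 0.08 m or y of reel2 in the frame of trough between 0.11 and 0.13 m) and x of reel3 in the frame of trough between -0.006 and 0.006 m and (y of reel3 in the frame of trough between 0.018 and 0.03 m or y of reel3 in the frame of trough between 0.064 and 0.08 m or y of reel3 in the frame of trough between 0.11 and 0.13 m)), for 0.2 s.
2. the pusher squeezes the whole row: it presses on a spacer plate while a reel presses on the end stop ((contact force between pusher and plate1 above 1.5 N or contact force between pusher and plate2 above 1.5 N or contact force between pusher and plate3 above 1.5 N or contact force between pusher and plate4 above 1.5 N or contact force between pusher and plate5 above 1.5 N or contact force between pusher and plate6 above 1.5 N or contact force between pusher and plate7 above 1.5 N) and (contact force between stop and reel1 above 1.5 N or contact force between stop and reel2 above 1.5 N or contact force between stop and reel3 above 1.5 N)), for 0.04 s.
At the end, for the whole second after the job is handed in: Every reel lies flat on the trough floor in a row from the end stop (each within 6 to 10 mm of its place along the row), every spacer plate stands either seated in the trough behind the reels or in the rack, the pusher's face is within 3 mm of the last plate, and all is at rest (all of step 1 and ((x of plate1 in the frame of trough between -0.006 and 0.006 m and z of plate1 in the frame of trough below 0.01 m and angle between plate1's own z axis and vertical below 0.12 rad and y of plate1 in the frame of trough between 0.08 and 0.21 m) or (x of plate1 in the frame of rack between -0.09 and 0.09 m and y of plate1 in the frame of rack between -0.02 and 0.02 m and z of plate1 in the frame of rack below 0.012 m and angle between plate1's own z axis and vertical below 0.2 rad)) and ((x of plate2 in the frame of trough between -0.006 and 0.006 m and z of plate2 in the frame of trough below 0.01 m and angle between plate2's own z axis and vertical below 0.12 rad and y of plate2 in the frame of trough between 0.08 and 0.21 m) or (x of plate2 in the frame of rack between -0.09 and 0.09 m and y of plate2 in the frame of rack between -0.02 and 0.02 m and z of plate2 in the frame of rack below 0.012 m and angle between plate2's own z axis and vertical below 0.2 rad)) and ((x of plate3 in the frame of trough between -0.006 and 0.006 m and z of plate3 in the frame of trough below 0.01 m and angle between plate3's own z axis and vertical below 0.12 rad and y of plate3 in the frame of trough between 0.08 and 0.21 m) or (x of plate3 in the frame of rack between -0.09 and 0.09 m and y of plate3 in the frame of rack between -0.02 and 0.02 m and z of plate3 in the frame of rack below 0.012 m and angle between plate3's own z axis and vertical below 0.2 rad)) and ((x of plate4 in the frame of trough between -0.006 and 0.006 m and z of plate4 in the frame of trough below 0.01 m and angle between plate4's own z axis and vertical below 0.12 rad and y of plate4 in the frame of trough between 0.08 and 0.21 m) or (x of plate4 in the frame of rack between -0.09 and 0.09 m and y of plate4 in the frame of rack between -0.02 and 0.02 m and z of plate4 in the frame of rack below 0.012 m and angle between plate4's own z axis and vertical below 0.2 rad)) and ((x of plate5 in the frame of trough between -0.006 and 0.006 m and z of plate5 in the frame of trough below 0.01 m and angle between plate5's own z axis and vertical below 0.12 rad and y of plate5 in the frame of trough between 0.08 and 0.21 m) or (x of plate5 in the frame of rack between -0.09 and 0.09 m and y of plate5 in the frame of rack between -0.02 and 0.02 m and z of plate5 in the frame of rack below 0.012 m and angle between plate5's own z axis and vertical below 0.2 rad)) and ((x of plate6 in the frame of trough between -0.006 and 0.006 m and z of plate6 in the frame of trough below 0.01 m and angle between plate6's own z axis and vertical below 0.12 rad and y of plate6 in the frame of trough between 0.08 and 0.21 m) or (x of plate6 in the frame of rack between -0.09 and 0.09 m and y of plate6 in the frame of rack between -0.02 and 0.02 m and z of plate6 in the frame of rack below 0.012 m and angle between plate6's own z axis and vertical below 0.2 rad)) and ((x of plate7 in the frame of trough between -0.006 and 0.006 m and z of plate7 in the frame of trough below 0.01 m and angle between plate7's own z axis and vertical below 0.12 rad and y of plate7 in the frame of trough between 0.08 and 0.21 m) or (x of plate7 in the frame of rack between -0.09 and 0.09 m and y of plate7 in the frame of rack between -0.02 and 0.02 m and z of plate7 in the frame of rack below 0.012 m and angle between plate7's own z axis and vertical below 0.2 rad)) and ((y of plate1 in the frame of face between -0.011 and 0 m and (x of plate1 in the frame of trough between -0.006 and 0.006 m and z of plate1 in the frame of trough below 0.01 m and angle between plate1's own z axis and vertical below 0.12 rad and y of plate1 in the frame of trough between 0.08 and 0.21 m)) or (y of plate2 in the frame of face between -0.011 and 0 m and (x of plate2 in the frame of trough between -0.006 and 0.006 m and z of plate2 in the frame of trough below 0.01 m and angle between plate2's own z axis and vertical below 0.12 rad and y of plate2 in the frame of trough between 0.08 and 0.21 m)) or (y of plate3 in the frame of face between -0.011 and 0 m and (x of plate3 in the frame of trough between -0.006 and 0.006 m and z of plate3 in the frame of trough below 0.01 m and angle between plate3's own z axis and vertical below 0.12 rad and y of plate3 in the frame of trough between 0.08 and 0.21 m)) or (y of plate4 in the frame of face between -0.011 and 0 m and (x of plate4 in the frame of trough between -0.006 and 0.006 m and z of plate4 in the frame of trough below 0.01 m and angle between plate4's own z axis and vertical below 0.12 rad and y of plate4 in the frame of trough between 0.08 and 0.21 m)) or (y of plate5 in the frame of face between -0.011 and 0 m and (x of plate5 in the frame of trough between -0.006 and 0.006 m and z of plate5 in the frame of trough below 0.01 m and angle between plate5's own z axis and vertical below 0.12 rad and y of plate5 in the frame of trough between 0.08 and 0.21 m)) or (y of plate6 in the frame of face between -0.011 and 0 m and (x of plate6 in the frame of trough between -0.006 and 0.006 m and z of plate6 in the frame of trough below 0.01 m and angle between plate6's own z axis and vertical below 0.12 rad and y of plate6 in the frame of trough between 0.08 and 0.21 m)) or (y of plate7 in the frame of face between -0.011 and 0 m and (x of plate7 in the frame of trough between -0.006 and 0.006 m and z of plate7 in the frame of trough below 0.01 m and angle between plate7's own z axis and vertical below 0.12 rad and y of plate7 in the frame of trough between 0.08 and 0.21 m))) and linear speed of each of reel1, reel2, reel3, plate1, plate2, plate3, plate4, plate5, plate6, plate7 below 0.02 m/s); the robot touches nothing.
It fails at once if a specimen pot or the culture dishes were moved more than 3 cm or tipped (distance of any of pot1, pot2, dishes from where it was at the start of the episode above 0.03 m or angle between any of pot1, pot2, dishes's own z axis and vertical above 0.4 rad).
Of reel1, reel2, reel3 only 2 to 3 are there at a start; the rules pass over those that are not, and their reading is None.
At some moment in a run one of reel1, reel2, reel3 may be knocked a few centimetres aside while the robot is not near it.
It also fails if it takes over 210 s, if anything falls off the work surface, if the arm or the gripper's body presses on something with over 40 N, if the wrist force passes 120 N, or if a joint passes its speed limit or range.

## Working session

There is one attempt and no reset: what is moved stays moved. The work goes in short steps, Python scripts to look and compute and a shell command to move; the robot and the scene stay as the last step left them, time stands still between calls to the robot, and variables do not carry over. Pictures are saved under pics/ and viewed, about 12 in all and at most 16, crops included, and the job is handed in when it is done.

```bash
ls; mkdir -p pics; cat > h.py <<'E'
import numpy as np, cv2
from rig import manip
from scipy.spatial.transform import Rotation as R
def grab(n,save=None):
    im=manip.get_image(n)
    if save: cv2.imwrite('pics/'+save,im['pixels'])
    return im
def cam(im):
    Rm,_=cv2.Rodrigues(np.array(im['rvec'],float)); t=np.array(im['tvec'],float).ravel()
    return Rm,t,np.array(im['intrinsics'],float)
def rays(im,uv):
    Rm,t,K=cam(im); uv=np.atleast_2d(np.array(uv,float))
    d=np.c_[(uv[:,0]-K[0,2])/K[0,0],(uv[:,1]-K[1,2])/K[1,1]]; s=d.copy()
    for _ in range(20): s=d/(1+im['k1']*(s**2).sum(1,keepdims=True))
    return s
def onplane(im,uv,z):
    Rm,t,K=cam(im); s=rays(im,uv); D=np.c_[s,np.ones(len(s))]@Rm; C=-Rm.T@t
    return C+D*((z-C[2])/D[:,2])[:,None]
def cloud(im):
    Rm,t,K=cam(im); h,w=im['depth'].shape
    u,v=np.meshgrid(np.arange(w),np.arange(h)); s=rays(im,np.c_[u.ravel(),v.ravel()])
    P=np.c_[s,np.ones(len(s))]*im['depth'].ravel()[:,None]
    return ((P-t)@Rm).reshape(h,w,3)
def proj(im,X):
    Rm,t,K=cam(im); c=np.atleast_2d(X)@Rm.T+t; s=c[:,:2]/c[:,2:]
    s=s*(1+im['k1']*(s**2).sum(1,keepdims=True)); return s*[K[0,0],K[1,1]]+[K[0,2],K[1,2]]
def st():
    s=manip.get_state(); Rt=R.from_quat(np.roll(s['ee_rot'],-1)).as_matrix()
    return s,np.array(s['position']),Rt
E
python3 - <<'E'
from h import *
for n in('scene','side','wrist'):
    im=grab(n,n+'0.png'); Rm,t,K=cam(im); print(n,-Rm.T@t,Rm[2],K[0,0],im['k1'])
s,p,Rt=st(); print(s); print(Rt)
a=[cv2.imread('pics/%s0.png'%n) for n in('scene','side')]
E
```

```text
pics
scene [1.54857041 0.5147473  0.93620988] [-0.69948282 -0.35918305 -0.6178279 ] 480.47142966634686 -0.11867476475627078
side [0.49475263 0.61678421 0.72629868] [ 0.12112548 -0.68025136 -0.72290159] 405.2488853966573 -0.09904010122360521
wrist [0.10322927 0.57080987 0.37423966] [ 0.27855257 -0.09096274 -0.95610368] 275.9971883226518 0.0007284839117455717
{'clock': 0.15, 'qpos': array([ 1.14099364e+00,  2.76495207e-01,  1.50582195e+00,  8.56131043e-06,
        1.36071440e+00, -1.20996951e-01]), 'qd': array([-0.00050522, -0.00099617, -0.00399945, -0.00038281, -0.00071881,
       -0.00015015]), 'effort': array([ 2.41955597e-03, -4.17143941e+01, -2.46033293e+01, -1.83895081e-04,
        7.54175009e-03,  1.92070530e-05]), 'position': array([0.17459369, 0.54744847, 0.23062061]), 'ee_rot': array([ 0.69855325,  0.10825787,  0.69883562, -0.10923537]), 'contact_force': array([ 0.04941229, -0.26181968, -0.14577961]), 'moment': array([-0.01427626,  0.05660193, -0.00525142]), 'width': 0.08519521564126799}
[[-6.07189823e-04  3.03922357e-01  9.52696611e-01]
 [-1.30454227e-03  9.52695735e-01 -3.03922909e-01]
 [-9.99998965e-01 -1.42737190e-03 -1.81987593e-04]]
```

View pics/scene0.png

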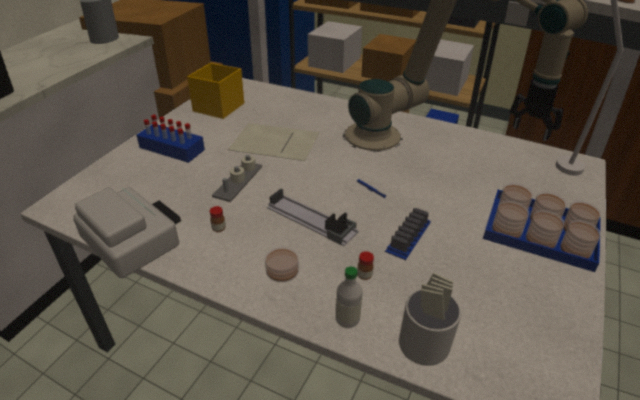

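View pics/side0.png

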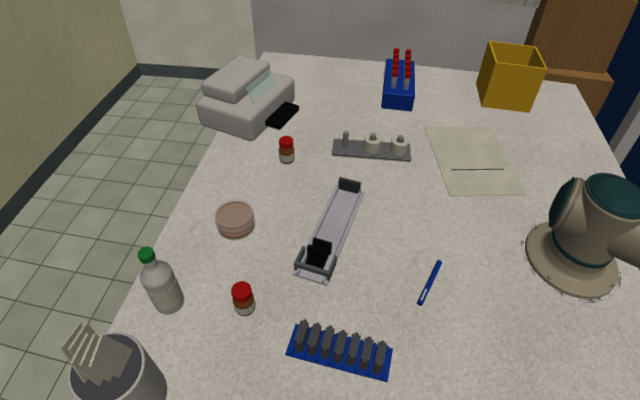

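The side view shows the stand at (371,150), with reels at (372,143) and (399,146) and an empty spindle at (345,138). The trough runs from its stop at (348,186) to the pusher at (318,255). The rack is at (340,350), the pots at (286,150) and (242,298), and the dishes at (235,219). The scene view shows the same layout. Next I'll measure from both views.

```bash
cat > m1.py <<'E'
from h import *
S=grab('side');C=grab('scene')
# depth clouds in patches of the side view, cross-check with the scene view
for n,im in(('side',S),('scene',C)):
    P=cloud(im); hsv=cv2.cvtColor(im['pixels'],cv2.COLOR_BGR2HSV)
    wk=(P[...,0]>.1)&(P[...,0]<.9)&(P[...,1]>-.7)&(P[...,1]<.4)&(im['depth']>0)
    tab=wk&(abs(P[...,2])<.01); print(n,'table z',np.median(P[tab][:,2]))
    up=wk&(P[...,2]>.008)&(P[...,2]<.09)
    k,l,sts,cen=cv2.connectedComponentsWithStats(up.astype(np.uint8))
    for i in range(1,k):
        if sts[i,4]<60: continue
        q=P[l==i]; r=cv2.minAreaRect(q[:,:2].astype(np.float32)*1000)
        print(cen[i].round(),sts[i,4],'c(mm)',np.round(r[0]),'size',np.round(r[1]),'a',round(r[2],1),'ztop',np.percentile(q[:,2],95).round(3))
    r=(hsv[...,0]>100)&(hsv[...,0]<130)&(hsv[...,1]>150)&wk
    k,l,sts,cen=cv2.connectedComponentsWithStats(r.astype(np.uint8))
    for i in range(1,k):
        if sts[i,4]>100: print('blue',cen[i].round(),sts[i,4],cv2.minAreaRect(P[l==i][:,:2].astype(np.float32)*1000))
c=cv2.resize(S['pixels'][120:390,200:430],None,fx=2.2,fy=2.2,interpolation=cv2.INTER_CUBIC)
cv2.imwrite('pics/sc.png',c)
E
python3 m1.py
```

```text
side table z -0.001285809447259463
[398.  89.] 1110 c(mm) [ 420. -605.] size [187.  99.] a 89.9 ztop 0.075
[488.  90.] 481 c(mm) [ 137. -640.] size [ 40. 111.] a 21.9 ztop 0.086
[264. 110.] 2660 c(mm) [ 800. -389.] size [265. 140.] a 68.8 ztop 0.089
[344. 141.] 108 c(mm) [ 567. -297.] size [47. 33.] a 87.3 ztop 0.057
[371. 144.] 373 c(mm) [ 489. -293.] size [81. 67.] a 2.9 ztop 0.055
[398. 146.] 387 c(mm) [ 413. -294.] size [61. 68.] a 85.8 ztop 0.055
[286. 149.] 363 c(mm) [ 711. -213.] size [40. 43.] a 44.0 ztop 0.068
[325. 239.] 1663 c(mm) [554.  15.] size [290.  80.] a 79.8 ztop 0.065
[234. 218.] 1318 c(mm) [778.  40.] size [89. 91.] a 48.8 ztop 0.048
[429. 282.] 219 c(mm) [331. 121.] size [122.  12.] a 68.9 ztop 0.013
[167. 297.] 802 c(mm) [841. 273.] size [62. 33.] a 41.1 ztop 0.086
[242. 298.] 641 c(mm) [695. 246.] size [40. 39.] a 66.3 ztop 0.07
[341. 347.] 2798 c(mm) [497. 303.] size [ 61. 177.] a 84.5 ztop 0.048
blue [398.  91.] 979 ((420.4932861328125, -604.9363403320312), (187.06991577148438, 97.25321960449219), 89.7791519165039)
blue [431. 280.] 169 ((330.62579345703125, 
[... 353 characters left out ...]
07. 188.] a 1.3 ztop 0.08
[238. 175.] 679 c(mm) [ 491. -294.] size [221.  73.] a 4.5 ztop 0.055
[156. 221.] 1579 c(mm) [ 797. -380.] size [265. 130.] a 62.8 ztop 0.089
[321. 219.] 1003 c(mm) [555.  15.] size [288.  83.] a 79.2 ztop 0.057
[217. 218.] 314 c(mm) [ 715. -214.] size [42. 43.] a 41.1 ztop 0.069
[409. 231.] 1000 c(mm) [502. 302.] size [ 62. 182.] a 84.4 ztop 0.048
[282. 263.] 949 c(mm) [781.  39.] size [89. 91.] a 84.2 ztop 0.047
[365. 265.] 373 c(mm) [698. 244.] size [38. 43.] a 66.7 ztop 0.07
[347. 313.] 583 c(mm) [868. 266.] size [31. 61.] a 19.8 ztop 0.086
blue [179. 141.] 456 ((424.9356994628906, -606.0726928710938), (96.56828308105469, 187.17172241210938), 1.0954651832580566)
```

View pics/sc.png

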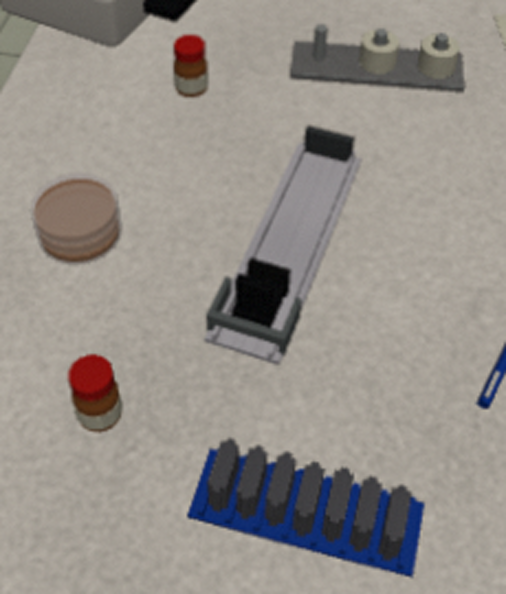

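```bash
python3 -m creep '{"delta_pos":[[-2,-71,52.5],[-2,-71,52.5],[-2,-71,52.5],[-2,-71,52.5],[-2,-71,52.5],[-2,-71,52.5],[-2,-71,52.5],[-2,-71,52.5],[-2,-71,52.5],[-2,-71,52.5]],"dr":[[2.75,0,0],[2.75,0,0],[2.75,0,0],[2.75,0,0],[2.75,0,0],[2.75,0,0],[2.75,0,0],[2.75,0,0],[2.75,0,0],[2.75,0,0]]}' 1 40
cat > go.py <<'E'
import sys
from h import *
def go(x,y,z,yawdeg):
    s,p,Rt=st(); c,n=np.cos(np.radians(yawdeg)),np.sin(np.radians(yawdeg))
    T=np.array([[0,c,n],[0,n,-c],[-1,0,0.]])
    print('t',round(s['clock'],2),'p',p.round(4),'yaw',np.degrees(np.arctan2(Rt[1,1],Rt[0,1])).round(2),'F',np.round(s['contact_force'],1),'w',round(s['width'],4))
    print('delta_cm',(Rt.T@(np.array([x,y,z])-p)*100).round(2),'dr',R.from_matrix(Rt.T@T).as_rotvec().round(4))
if __name__=='__main__': go(*map(float,sys.argv[1:]))
E
python3 go.py .46 -.29 .25 -85.5
```

```text
clock: 1.25
position: [0.3359, 0.0728, 0.243]
ee_rot: [0.436, 0.558, 0.435, -0.557]
contact_force: [0.6, 0.4, 0.2]
width: 0.0854
t 1.25 p [0.3359 0.0728 0.243 ] yaw -13.98 F [0.6 0.4 0.2] w 0.0854
delta_cm [-0.69 20.81 32.2 ] dr [ 1.2483e+00 -1.5000e-03 -8.0000e-04]
```

```bash
python3 -m creep '{"delta_pos":[[-0.7,11,16],[-0.7,20.8,32.2],[-0.7,20.8,32.2],[-0.7,20.8,32.2],[-0.7,20.8,32.2],[-0.7,20.8,32.2],[-0.7,20.8,32.2],[-0.7,20.8,32.2],[-0.7,20.8,32.2],[-0.7,20.8,32.2]],"dr":[[0.4,0,0],[1.25,0,0],[1.25,0,0],[1.25,0,0],[1.25,0,0],[1.25,0,0],[1.25,0,0],[1.25,0,0],[1.25,0,0],[1.25,0,0]]}' 1
cat > m2.py <<'E'
from h import *
W=grab('wrist','w1.png'); P=cloud(W); s,p,Rt=st()
np.save('w1.npy',P); m=(W['depth']>0)
near=m&(abs(P[...,0]-.49)<.14)&(abs(P[...,1]+.294)<.07)
z=P[...,2]
print('table',np.median(z[m&(abs(z)<.006)]))
q=P[near&(z>.006)&(z<.014)]; r=cv2.minAreaRect(q[:,:2].astype(np.float32)*1000); print('stand',r,np.median(q[:,2]))
for lo,hi,n in((.040,.052,'reeltop'),(.054,.066,'spindle')):
    mm=(near&(z>lo)&(z<hi)).astype(np.uint8); k,l,ss,c=cv2.connectedComponentsWithStats(mm)
    for i in range(1,k):
        if ss[i,4]<15: continue
        q=P[l==i]; cc,rr=cv2.minEnclosingCircle(q[:,:2].astype(np.float32)*1000); print(n,c[i].round(),ss[i,4],np.round(cc,1),round(rr,1),np.median(q[:,2]).round(4),proj(W,q.mean(0)).round())
E
python3 m2.py; python3 go.py .46 -.29 .25 -85.5
```

```text
clock: 2.25
position: [0.4619, -0.2883, 0.2489]
ee_rot: [-0.028, -0.706, -0.029, 0.707]
contact_force: [-0.1, 1.0, -0.1]
width: 0.0858
table 0.0013515694042663014
stand ((484.49786376953125, -296.6794128417969), (219.81173706054688, 68.98600769042969), 3.513794422149658) 0.01120238506806235
reeltop [327. 152.] 899 [ 484.5 -296.2] 23.8 0.0471 [[327. 152.]]
reeltop [325. 207.] 786 [ 409.9 -300.4] 24.0 0.0471 [[325. 207.]]
spindle [329.  88.] 161 [ 559.3 -291.6] 7.8 0.0608 [[329.  88.]]
spindle [327. 154.] 137 [ 484.4 -296.2] 8.0 0.0608 [[327. 154.]]
spindle [326. 211.] 121 [ 409.9 -300.7] 7.8 0.0608 [[326. 211.]]
t 2.3 p [ 0.4617 -0.2874  0.2491] yaw -85.23 F [-0.3 -0.6  0.4] w 0.0854
delta_cm [-0.09  0.24  0.19] dr [0.0047 0.0008 0.0012]
```

View pics/w1.png

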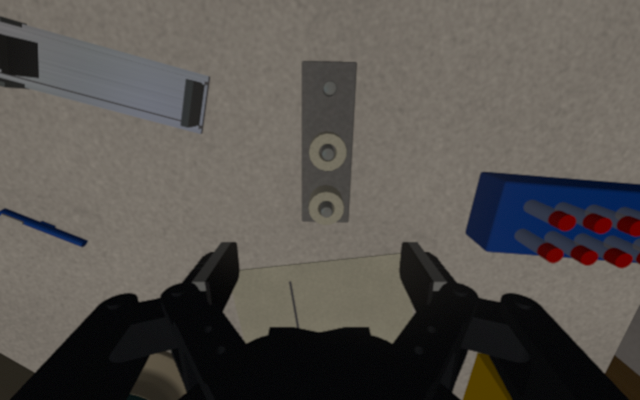

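The wrist view shows the stand, with the middle reel at (327,152), the near reel at (325,207), and the bare far spindle at (329,88). Sizes and heights agree with the text. The wrist centre is about 6 mm from the side and scene estimates, so I'll move closer and measure again.

```bash
python3 go.py .485 -.2965 .13 -86.5; python3 -m creep '{"delta_pos":[[4,0.7,-1],[8,0.7,-2.3],[12,0.7,-2.3],[12,0.7,-2.3],[12,0.7,-2.3]],"dr":[[0.02,0,0],[0.02,0,0],[0.02,0,0],[0.02,0,0],[0.02,0,0]]}'
sed -i "s/w1\./w2./g" m2.py; python3 m2.py;python3 go.py .485 -.2965 .13 -86.5
python3 - <<'E'
from h import *
# cross-check with side and scene colour: spindle tops (z .06) bare spindle by depth
for n in('side','scene'):
    im=grab(n);P=cloud(im);z=P[...,2]
    for c in((.559,-.2916),(.4845,-.2962),(.41,-.3005)):
        m=(abs(P[...,0]-c[0])<.03)&(abs(P[...,1]-c[1])<.03)&(z>.054)&(z<.066); q=P[m]
        if len(q): print(n,len(q),((q.max(0)+q.min(0))/2).round(4),np.median(q,0).round(4))
E
```

```text
t 2.3 p [ 0.4617 -0.2874  0.2491] yaw -85.23 F [-0.3 -0.6  0.4] w 0.0854
delta_cm [11.9   1.11 -2.25] dr [0.0222 0.0008 0.0012]
clock: 2.8
position: [0.4854, -0.2917, 0.1301]
ee_rot: [-0.023, -0.707, -0.023, 0.707]
contact_force: [1.2, 0.2, 0.0]
width: 0.0854
table 0.0012353127186859186
stand ((484.512451171875, -296.26983642578125), (220.00987243652344, 70.12470245361328), 3.486455202102661) 0.011167572058157577
reeltop [325. 198.] 1790 [ 484.9 -296.3] 23.9 0.0471 [[325. 198.]]
reeltop [324. 193.] 68 [ 486.4 -296. ] 7.6 0.0464 [[324. 193.]]
reeltop [324. 271.] 1513 [ 410.2 -300.5] 24.2 0.0471 [[324. 271.]]
spindle [326. 109.] 360 [ 559.5 -291.7] 7.8 0.0608 [[326. 109.]]
spindle [325. 203.] 293 [ 485.1 -296.2] 7.7 0.0607 [[325. 203.]]
spindle [324. 281.] 256 [ 410.3 -300.8] 8.1 0.0607 [[324. 281.]]
t 2.85 p [ 0.4863 -0.2926  0.1315] yaw -86.34 F [-0.1 -0.2  0.3] w 0.0854
delta_cm [0.15 0.38 0.16] dr [ 0.0029 -0.002  -0.0017]
side 15 [ 0.5608 -0.2879  0.0568] [ 0.5605 -0.2888  0.0565]
side 21 [ 0.4864 -0.294   0.0574] [ 0.4857 -0.2933  0.0571]
side 23 [ 0.4104 -0.2989  0.0574] [ 0.4093 -0.297   0.0561]
scene 15 [ 0.5612 -0.2913  0.0577] [ 0.564  -0.2917  0.0572]
scene 14 [ 0.4881 -0.2966  0.0578] [ 0.4862 -0.2959  0.0566]
scene 10 [ 0.4129 -0.2996  0.0575] [ 0.4128 -0.2974  0.0579]
```

```bash
python3 -m creep '{"delta_pos":[[3,0.35,0.1],[6,0.35,0.1],[9,0.35,0.1],[11.2,0.35,0.1],[11.2,0.35,0.1],[11.2,0.35,0.1]],"dr":[[0,0,0],[0,0,0],[0,0,0],[0,0,0],[0,0,0],[0,0,0]]}'; python3 go.py .485 -.2963 .018 -86.5
```

```text
clock: 3.55
position: [0.4857, -0.2968, 0.0192]
ee_rot: [0.023, 0.707, 0.022, -0.706]
contact_force: [0.4, -0.7, -0.2]
width: 0.0856
t 3.55 p [ 0.4857 -0.2968  0.0192] yaw -86.4 F [ 0.4 -0.7 -0.2] w 0.0856
delta_cm [ 0.12 -0.06  0.07] dr [ 0.0017 -0.002  -0.0017]
```

```bash
python3 -m creep '{"delta_pos":[[0,0,0],[0,0,0],[0,0,0],[0,0,0],[0,0,0],[0,0,0],[0,0,0],[0,0,0]],"dr":[[0,0,0],[0,0,0],[0,0,0],[0,0,0],[0,0,0],[0,0,0],[0,0,0],[0,0,0]]}' -1 40 && python3 -m creep '{"delta_pos":[[-2,0,0],[-4,0,0],[-7,0,0],[-11,0,0],[-14,0,0],[-14,0,0]],"dr":[[0,0,0],[0,0,0],[0,0,0],[0,0,0],[0,0,0],[0,0,0]]}'
cat > m3.py <<'E'
from h import *
# trough from the wrist view taken above the stand (w1) and scene/side
import sys
def trough(im,show=1):
    P=cloud(im); z=P[...,2]; m=im['depth']>0
    zb=np.median(z[m&(abs(z)<.005)]) if (m&(abs(z)<.005)).sum()>500 else 0
    box=m&(abs(P[...,0]-.55)<.15)&(abs(P[...,1]-.015)<.2)
    low=P[box&(z>.004+zb)&(z<.020+zb)]
    r=cv2.minAreaRect(low[:,:2].astype(np.float32)*1000); print('zb',zb.round(4),'low rect',np.round(r[0],1),np.round(r[1],1),round(r[2],2))
    st_=P[box&(z>.030+zb)&(z<.045+zb)&(P[...,1]<-.06)]; return P,zb,box,low,st_
if __name__=='__main__':
    for n in sys.argv[1:]:
        im=grab(n); P,zb,box,low,s_=trough(im)
        if len(s_)>5: print(n,'stop pts',len(s_),cv2.minAreaRect(s_[:,:2].astype(np.float32)*1000))
E
python3 go.py .52 -.05 .25 -10; python3 m3.py side scene
```

```text
clock: 4.35
position: [0.4856, -0.2967, 0.0194]
ee_rot: [0.023, 0.708, 0.022, -0.706]
contact_force: [0.4, 0.5, 5.9]
width: 0.0477
clock: 4.95
position: [0.4873, -0.298, 0.163]
ee_rot: [0.025, 0.71, 0.02, -0.704]
contact_force: [0.6, -1.7, -0.6]
width: 0.0471
t 4.95 p [ 0.4873 -0.298   0.163 ] yaw -86.39 F [ 0.6 -1.7 -0.6] w 0.0471
delta_cm [ -8.84 -24.48  -4.89] dr [-1.3332 -0.0021 -0.0115]
zb -0.0014 low rect [545.4   5. ] [379.5 288.7] 89.94
side stop pts 125 ((528.7402954101562, -119.46590423583984), (12.816984176635742, 55.29130554199219), 80.07229614257812)
zb -0.0011 low rect [544.8  17.6] [270.  396.6] 3.82
scene stop pts 63 ((531.0568237304688, -118.15149688720703), (15.63197135925293, 56.982173919677734), 82.66303253173828)
```

```bash
python3 go.py .54 -.05 .2 -10; python3 -m creep '{"delta_pos":[[-3.7,-5,-0.5],[-3.7,-10,-2],[-3.7,-15,-3],[-3.7,-20,-5],[-3.7,-24.3,-6.8],[-3.7,-24.3,-6.8],[-3.7,-24.3,-6.8],[-3.7,-24.3,-6.8],[-3.7,-24.3,-6.8],[-3.7,-24.3,-6.8]],"dr":[[-0.14,0,0],[-0.28,0,0],[-0.42,0,0],[-0.56,0,0],[-0.7,0,0],[-0.84,0,0],[-0.98,0,0],[-1.12,0,0],[-1.26,0,0],[-1.333,0,0]]}'
python3 - <<'E'
from h import *
W=grab('wrist','w3.png');np.save('w3.npy',cloud(W))
P=cloud(W);z=P[...,2];m=W['depth']>0
print('tab',np.median(z[m&(abs(z)<.006)]))
box=m&(abs(P[...,0]-.55)<.12)&(P[...,1]>-.16)&(P[...,1]<.2)
for lo,hi in((.036,.046),(.012,.019),(.005,.0085),(.055,.075)):
    q=P[box&(z>lo)&(z<hi)]; print(lo,len(q),cv2.minAreaRect(q[:,:2].astype(np.float32)*1000) if len(q)>5 else '')
E
python3 go.py .54 -.05 .2 -10
```

```text
t 5.05 p [ 0.4848 -0.296   0.1584] yaw -86.4 F [-0.3 -0.9 -0.6] w 0.0473
delta_cm [ -4.17 -24.2   -7.06] dr [-1.3334e+00 -4.0000e-04 -1.8000e-03]
clock: 6.05
position: [0.536, -0.0487, 0.1925]
ee_rot: [-0.454, -0.54, -0.457, 0.542]
contact_force: [-1.3, -0.3, -1.2]
width: 0.0472
tab 0.0012703949164278939
0.036 593 ((568.5563354492188, 97.66951751708984), (41.91298294067383, 41.45922088623047), 80.0277099609375)
0.012 1790 ((549.5135498046875, 16.05156707763672), (229.3299560546875, 78.59717559814453), 76.90485382080078)
0.005 9027 ((552.098876953125, 10.306648254394531), (242.825927734375, 78.54249572753906), 79.13325500488281)
0.055 0 
t 6.1 p [ 0.536  -0.0488  0.1925] yaw -9.73 F [-0.6 -0.  -0.7] w 0.0474
delta_cm [-0.75  0.41  0.05] dr [ 0.0048 -0.0003  0.0043]
```

View pics/w3.png

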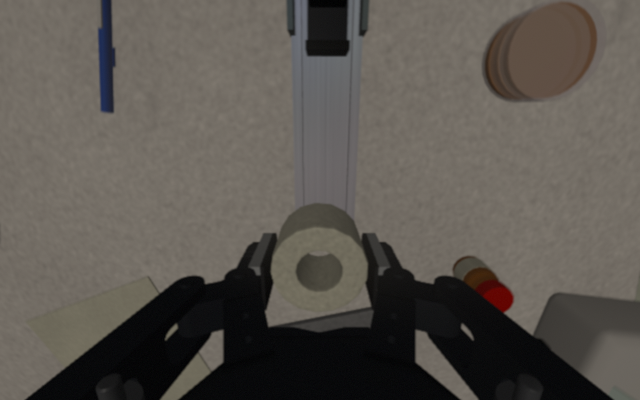

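The held reel is at (320,260). The trough runs upward in the picture to the pusher face at (328,45), and the reel hides the stop. I'll take the stop from w1 and the axis from w3.

```bash
cat > m4.py <<'E'
from h import *
def stop(P):
    z=P[...,2]; q=P[(z>.034)&(z<.045)&(abs(P[...,0]-.53)<.06)&(abs(P[...,1]+.115)<.05)]
    r=cv2.minAreaRect(q[:,:2].astype(np.float32)*1000); print('stop',len(q),r,np.median(q[:,2])); return q
def axis(P,ylo,yhi,zb=.0013):
    # wall tops z=16mm: fit the edges of the 76 mm wide trough: slices across
    z=P[...,2]; e=np.array([np.cos(np.radians(-10)),np.sin(np.radians(-10))]); n=np.array([-e[1],e[0]])
    o=np.array([.5305,-.113]); q=P[(z>zb+.003)&(z<.02)]; a=(q[:,:2]-o)@e; b=(q[:,:2]-o)@n
    B=[];M=[]
    for y in np.arange(ylo,yhi,.008):
        t=np.sort(a[(abs(b-y)<.004)&(abs(a)<.045)])
        if len(t)>20: B.append(y); M.append([t[2],t[-3]])
    M=np.array(M);B=np.array(B); print('width',np.median(M[:,1]-M[:,0]).round(4)); c=np.polyfit(B,M.mean(1),1); print('mid a at y0',c[1].round(4),'slope',c[0].round(4),'resid',np.std(M.mean(1)-np.polyval(c,B)).round(4))
P1=np.load('w1.npy');P3=np.load('w3.npy')
stop(P1); axis(P1,.01,.12); axis(P3,.06,.2)
z=P3[...,2]; q=P3[(z>.03)&(z<.047)&(P3[...,1]>.05)&(P3[...,1]<.14)]; q=q[abs(q[:,0]-.57)<.04]
e=np.array([np.cos(np.radians(-10)),np.sin(np.radians(-10))]); n=np.array([-e[1],e[0]]); b=(q[:,:2]-[.5305,-.113])@n
print('face b',np.percentile(b,[0,1,5,50]).round(4), np.percentile(q[:,2],[1,50,99]))
E
python3 m4.py
```

```text
stop 500 ((528.7830200195312, -121.10906982421875), (10.966897010803223, 55.88772964477539), 79.39952087402344) 0.040926319641820905
width 0.075
mid a at y0 -0.0004 slope 0.0074 resid 0.0001
width 0.0748
mid a at y0 -0.0005 slope 0.0066 resid 0.0002
face b [0.193  0.1932 0.1934 0.2153] [0.03015008 0.03937511 0.04682642]
```

```bash
cat > tr.py <<'E'
import sys
from h import *
from go import go
O=np.array([.5297,-.1152]); a=np.radians(-10.45); e=np.array([np.cos(a),np.sin(a)]); n=np.array([-e[1],e[0]])
if __name__=='__main__':
    x,y,z=map(float,sys.argv[1:4]); s,p,_=st(); print('trough xy now',np.round([(p[:2]-O)@e,(p[:2]-O)@n],4)); w=O+x*e+y*n; go(w[0],w[1],z,-10.45)
E
python3 tr.py 0 .030 .06
```

```text
trough xy now [-0.0058  0.0665]
t 6.1 p [ 0.536  -0.0488  0.1925] yaw -9.73 F [-0.6 -0.  -0.7] w 0.0474
delta_cm [13.25  0.59  3.66] dr [ 0.0126 -0.0003  0.0043]
```

```bash
python3 -m creep '{"delta_pos":[[3,0.6,1.5],[6,0.6,3.6],[10,0.6,3.6],[13.2,0.6,3.6],[13.2,0.6,3.6],[13.2,0.6,3.6]],"dr":[[0.013,0,0.004],[0.013,0,0.004],[0.013,0,0.004],[0.013,0,0.004],[0.013,0,0.004],[0.013,0,0.004]]}'; python3 tr.py 0 .030 .0165
```

```text
clock: 6.7
position: [0.5363, -0.0855, 0.0619]
ee_rot: [0.451, 0.545, 0.45, -0.544]
contact_force: [0.9, -0.1, -0.3]
width: 0.0474
trough xy now [0.0011 0.0304]
t 6.7 p [ 0.5363 -0.0855  0.0619] yaw -10.81 F [ 0.9 -0.1 -0.3] w 0.0474
delta_cm [ 4.54 -0.12  0.04] dr [-0.0064 -0.0004 -0.0014]
```

```bash
python3 -m creep '{"delta_pos":[[1.5,-0.1,0],[3,-0.1,0],[3.8,-0.1,0],[4.2,-0.1,0],[4.5,-0.1,0],[4.5,-0.1,0]],"dr":[[0,0,0],[0,0,0],[0,0,0],[0,0,0],[0,0,0],[0,0,0]]}'; python3 tr.py 0 .024 .0165
```

```text
clock: 7.3
position: [0.5366, -0.0856, 0.018]
ee_rot: [0.452, 0.546, 0.45, -0.544]
contact_force: [0.0, 0.3, -0.4]
width: 0.0472
trough xy now [0.0014 0.0304]
t 7.3 p [ 0.5366 -0.0856  0.018 ] yaw -10.77 F [ 0.   0.3 -0.4] w 0.0472
delta_cm [ 0.15 -0.14  0.64] dr [-0.0056 -0.     -0.0049]
```

No contact yet. I'll lower it another 1.5 mm and ease it toward the stop.

```bash
python3 -m creep '{"delta_pos":[[0.15,-0.1,0.1],[0.15,-0.1,0.2],[0.15,-0.1,0.3],[0.15,-0.1,0.4],[0.15,-0.1,0.5],[0.15,-0.1,0.5]],"dr":[[0,0,0],[0,0,0],[0,0,0],[0,0,0],[0,0,0],[0,0,0]]}'; python3 tr.py 0 .024 .0165;  python3 -m creep '{"delta_pos":[[0,0,0.1],[0,0,0.2],[0,0,0.2]],"dr":[[0,0,0],[0,0,0],[0,0,0]]}';python3 tr.py 0 .024 .0165
```

```text
clock: 7.9
position: [0.5343, -0.0905, 0.0161]
ee_rot: [0.452, 0.546, 0.45, -0.544]
contact_force: [-0.0, 0.4, 0.2]
width: 0.0471
trough xy now [0.     0.0252]
t 7.9 p [ 0.5343 -0.0905  0.0161] yaw -10.78 F [-0.   0.4  0.2] w 0.0471
delta_cm [-0.04 -0.    0.12] dr [-0.0058 -0.0001 -0.0041]
clock: 8.2
position: [0.5339, -0.0924, 0.0161]
ee_rot: [0.452, 0.546, 0.45, -0.544]
contact_force: [0.5, -0.1, -1.6]
width: 0.0471
trough xy now [-0.      0.0232]
t 8.2 p [ 0.5339 -0.0924  0.0161] yaw -10.78 F [ 0.5 -0.1 -1.6] w 0.0471
delta_cm [-0.04  0.   -0.08] dr [-0.0057 -0.0001 -0.004 ]
```

```bash
python3 -m creep '{"delta_pos":[[0,0,0.1],[0,0,0.2],[0,0,0.2]],"dr":[[0,0,0],[0,0,0],[0,0,0]]}';python3 tr.py 0 .024 .0165; python3 -m creep '{"delta_pos":[[0,0,0.1],[0,0,0.2],[0,0,0.2]],"dr":[[0,0,0],[0,0,0],[0,0,0]]}';python3 tr.py 0 .024 .0165
```

```text
clock: 8.5
position: [0.5338, -0.0928, 0.0162]
ee_rot: [0.451, 0.547, 0.45, -0.543]
contact_force: [0.4, 5.8, 0.1]
width: 0.047
trough xy now [-0.      0.0228]
t 8.5 p [ 0.5338 -0.0928  0.0162] yaw -10.86 F [0.4 5.8 0.1] w 0.047
delta_cm [-0.03  0.   -0.12] dr [-0.0071 -0.0028 -0.0041]
clock: 8.8
position: [0.5338, -0.0929, 0.0163]
ee_rot: [0.45, 0.548, 0.45, -0.543]
contact_force: [2.7, 11.8, 1.2]
width: 0.0471
trough xy now [0.     0.0227]
t 8.8 p [ 0.5338 -0.0929  0.0163] yaw -10.95 F [ 2.7 11.8  1.2] w 0.0471
delta_cm [-0.02 -0.   -0.13] dr [-0.0087 -0.0059 -0.0045]
```

```bash
python3 -m creep '{"delta_pos":[[0,0,-0.3],[0.05,0,-0.3],[0.05,0,-0.3],[0.05,0,-0.3],[0.05,0,-0.3],[-5,0,-0.3],[-10,0,-0.3],[-14,0,-0.3],[-14,0,-0.3]],"dr":[[0,0,0],[0,0,0],[0,0,0],[0,0,0],[0,0,0],[0,0,0],[0,0,0],[0,0,0],[0,0,0]]}' 1; python3 go.py .4102 -.3005 .16 -86.5
python3 - <<'E'
from h import *
from tr import *
for nm in('side','scene'):
    im=grab(nm);P=cloud(im);z=P[...,2]; x=(P[...,:2]-O)@e;y=(P[...,:2]-O)@n
    m=(im['depth']>0)&(abs(x)<.03)&(y>.002)&(y<.12)&(z>.034)&(z<.047)
    q=np.c_[x[m],y[m],z[m]]; print(nm,len(q),((q.max(0)+q.min(0))/2).round(4),(q.max(0)-q.min(0)).round(4))
    m=(im['depth']>0)&(abs(P[...,0]-.41)<.06)&(abs(P[...,1]+.3)<.06)&(z>.038)&(z<.049); q=P[m]; print(nm,'reel2 near',len(q),((q.max(0)+q.min(0))/2).round(4),(q.max(0)-q.min(0)).round(4))
E
```

```text
clock: 9.7
position: [0.5372, -0.0946, 0.1624]
ee_rot: [0.456, 0.548, 0.446, -0.541]
contact_force: [0.8, -0.7, 0.2]
width: 0.0855
t 9.7 p [ 0.5372 -0.0946  0.1624] yaw -10.78 F [ 0.8 -0.7  0.2] w 0.0855
delta_cm [ 0.13 -8.63 22.6 ] dr [ 1.3215 -0.01   -0.0156]
side 213 [-0.0006  0.0253  0.0394] [0.0475 0.046  0.0105]
side reel2 near 137 [ 0.4106 -0.2966  0.0425] [0.0469 0.0464 0.0087]
scene 124 [0.0021 0.0258 0.0398] [0.0482 0.0458 0.0108]
scene reel2 near 85 [ 0.4129 -0.298   0.0435] [0.0499 0.0461 0.0107]
```

```bash
python3 -m creep '{"delta_pos":[[0,-1,3],[0,-2,6],[0,-4,10],[0,-5,14],[0,-6,18],[0,-7,21],[0,-8.6,22.6],[0,-8.6,22.6],[0,-8.6,22.6],[0,-8.6,22.6]],"dr":[[0.13,0,0],[0.27,0,0],[0.4,0,0],[0.55,0,0],[0.68,0,0],[0.82,0,0],[0.96,0,0],[1.1,0,0],[1.24,0,0],[1.322,0,0]]}'; sed -i "s/w2\./w4./g" m2.py; python3 m2.py; python3 go.py .4102 -.3005 .019 -86.5
```

```text
clock: 10.8
position: [0.4049, -0.2983, 0.1534]
ee_rot: [0.019, 0.707, 0.021, -0.707]
contact_force: [-0.9, -0.3, -0.2]
width: 0.0852
table 0.0013103960159451637
stand ((474.31317138671875, -296.9818420410156), (197.87828063964844, 70.19513702392578), 3.5251166820526123) 0.011154410004291704
reeltop [322.  11.] 98 [ 557.8 -292. ] 7.6 0.0466 [[322.  11.]]
reeltop [323. 185.] 1542 [ 409.9 -301.1] 23.9 0.0471 [[323. 185.]]
reeltop [322. 180.] 50 [ 412.7 -300.5] 7.2 0.0469 [[322. 180.]]
spindle [322.   4.] 162 [ 556.4 -292. ] 7.2 0.0599 [[322.   4.]]
spindle [323. 102.] 294 [ 484.7 -296.4] 7.8 0.0608 [[323. 102.]]
spindle [323. 189.] 243 [ 410.4 -301. ] 7.7 0.0608 [[323. 189.]]
t 10.85 p [ 0.4049 -0.2983  0.1534] yaw -86.88 F [ 0.6 -0.1 -0.5] w 0.0856
delta_cm [13.44  0.29 -0.5 ] dr [-0.0066 -0.0006  0.0027]
```

```bash
python3 -m creep '{"delta_pos":[[3,0.3,-0.5],[6,0.3,-0.5],[9,0.3,-0.5],[12,0.3,-0.5],[13.4,0.3,-0.5],[13.4,0.3,-0.5],[13.4,0.3,-0.5]],"dr":[[-0.006,0,0],[-0.006,0,0],[-0.006,0,0],[-0.006,0,0],[-0.006,0,0],[-0.006,0,0],[-0.006,0,0]]}'; python3 go.py .41 -.301 .019 -86.5; python3 -m creep '{"delta_pos":[[0,0,0],[0,0,0],[0,0,0],[0,0,0],[0,0,0],[0,0,0]],"dr":[[0,0,0],[0,0,0],[0,0,0],[0,0,0],[0,0,0],[0,0,0]]}' -1 40; python3 go.py .41 -.301 .16 -86.5
```

```text
clock: 11.55
position: [0.4115, -0.3013, 0.0209]
ee_rot: [0.024, 0.707, 0.024, -0.706]
contact_force: [-0.5, 0.6, 0.4]
width: 0.0852
t 11.55 p [ 0.4115 -0.3013  0.0209] yaw -86.13 F [-0.5  0.6  0.4] w 0.0852
delta_cm [ 0.19 -0.04  0.15] dr [ 0.0064 -0.0023  0.0009]
clock: 12.15
position: [0.4126, -0.3023, 0.023]
ee_rot: [0.024, 0.709, 0.023, -0.705]
contact_force: [-0.5, 1.6, 6.2]
width: 0.0467
t 12.15 p [ 0.4126 -0.3023  0.023 ] yaw -86.17 F [-0.5  1.6  6.2] w 0.0467
delta_cm [-13.7   -0.12   0.18] dr [ 0.0058 -0.0054 -0.0025]
```

```bash
python3 -m creep '{"delta_pos":[[-2,0,0],[-4,0,0],[-7,0,0],[-11,0,0],[-14,0,0],[-14,0,0],[-14,0,0]],"dr":[[0,0,0],[0,0,0],[0,0,0],[0,0,0],[0,0,0],[0,0,0],[0,0,0]]}'; python3 tr.py 0 .086 .16
```

```text
clock: 12.85
position: [0.4116, -0.3017, 0.1623]
ee_rot: [0.024, 0.708, 0.023, -0.705]
contact_force: [-0.4, -0.1, -1.2]
width: 0.0464
trough xy now [-0.0824 -0.2048]
t 12.85 p [ 0.4116 -0.3017  0.1623] yaw -86.17 F [-0.4 -0.1 -1.2] w 0.0464
delta_cm [  0.25 -26.15 -15.16] dr [-1.3215 -0.0029 -0.005 ]
```

```bash
python3 -m creep '{"delta_pos":[[0,-4,-2],[0,-8,-4],[0,-12,-6],[0,-16,-9],[0,-20,-12],[0,-24,-14],[0,-26.1,-15.1],[0,-26.1,-15.1],[0,-26.1,-15.1],[0,-26.1,-15.1]],"dr":[[-0.13,0,0],[-0.27,0,0],[-0.4,0,0],[-0.55,0,0],[-0.68,0,0],[-0.82,0,0],[-0.96,0,0],[-1.1,0,0],[-1.24,0,0],[-1.322,0,0]]}'; python3 -m creep '{"delta_pos":[[0,0,0],[0,0,0]],"dr":[[0,0,0],[0,0,0]]}'; python3 tr.py 0 .086 .06
```

```text
clock: 13.85
position: [0.5434, -0.0305, 0.1598]
ee_rot: [-0.454, -0.542, -0.454, 0.542]
contact_force: [0.7, -0.4, -0.0]
width: 0.0465
clock: 14.05
position: [0.5439, -0.0311, 0.1607]
ee_rot: [0.452, 0.544, 0.452, -0.543]
contact_force: [0.7, -0.5, -0.9]
width: 0.0467
trough xy now [-0.0013  0.0853]
t 14.05 p [ 0.5439 -0.0311  0.1607] yaw -10.53 F [ 0.7 -0.5 -0.9] w 0.0467
delta_cm [10.07  0.12 -0.07] dr [-0.0014 -0.0001 -0.0011]
```

```bash
python3 -m creep '{"delta_pos":[[4,0.1,0],[8,0.1,0],[11,0.1,0],[12.5,0.1,0],[13.5,0.1,0],[14.1,0.1,0],[14.1,0.1,0]],"dr":[[0,0,0],[0,0,0],[0,0,0],[0,0,0],[0,0,0],[0,0,0],[0,0,0]]}'; python3 tr.py 0 .086 .0195; python3 -m creep '{"delta_pos":[[0,0,0.1],[0,0,0.25],[0,0,0.4],[0,0,0.55],[0,0,0.7],[0,0,0.8],[0,0,0.8]],"dr":[[0,0,0],[0,0,0],[0,0,0],[0,0,0],[0,0,0],[0,0,0],[0,0,0]]}'; python3 tr.py 0 .0746 .0195
```

```text
clock: 14.75
position: [0.5462, -0.0316, 0.0207]
ee_rot: [0.453, 0.544, 0.451, -0.543]
contact_force: [0.4, 0.1, -0.2]
width: 0.0467
trough xy now [0.0011 0.0852]
t 14.75 p [ 0.5462 -0.0316  0.0207] yaw -10.46 F [ 0.4  0.1 -0.2] w 0.0467
delta_cm [ 0.12 -0.11 -0.08] dr [-0.0002 -0.0001 -0.0033]
clock: 15.45
position: [0.5449, -0.0396, 0.0211]
ee_rot: [0.454, 0.544, 0.451, -0.542]
contact_force: [0.0, 0.8, -0.7]
width: 0.0462
trough xy now [0.0012 0.0771]
t 15.45 p [ 0.5449 -0.0396  0.0211] yaw -10.44 F [ 0.   0.8 -0.7] w 0.0462
delta_cm [ 0.16 -0.12  0.25] dr [ 0.0001 -0.0001 -0.0041]
```

```bash
python3 -m creep '{"delta_pos":[[0.15,-0.1,0.1],[0.15,-0.1,0.2],[0.15,-0.1,0.2]],"dr":[[0,0,0],[0,0,0],[0,0,0]]}'; python3 tr.py 0 .0746 .0195;  python3 -m creep '{"delta_pos":[[0,0,0.1],[0,0,0.2],[0,0,0.2]],"dr":[[0,0,0],[0,0,0],[0,0,0]]}'; python3 tr.py 0 .0746 .0195
```

```text
clock: 15.75
position: [0.5434, -0.0412, 0.0195]
ee_rot: [0.453, 0.544, 0.451, -0.543]
contact_force: [-1.8, 1.2, -0.6]
width: 0.0464
trough xy now [0.0001 0.0752]
t 15.75 p [ 0.5434 -0.0412  0.0195] yaw -10.43 F [-1.8  1.2 -0.6] w 0.0464
delta_cm [-0.   -0.01  0.06] dr [ 0.0003 -0.0001 -0.0037]
clock: 16.05
position: [0.5432, -0.0433, 0.0196]
ee_rot: [0.454, 0.544, 0.451, -0.542]
contact_force: [0.8, -0.8, -0.3]
width: 0.0466
trough xy now [0.0003 0.0732]
t 16.05 p [ 0.5432 -0.0433  0.0196] yaw -10.43 F [ 0.8 -0.8 -0.3] w 0.0466
delta_cm [ 0.01 -0.03 -0.14] dr [ 0.0003 -0.     -0.0041]
```

```bash
python3 -m creep '{"delta_pos":[[0,0,0.1],[0,0,0.2],[0,0,0.2]],"dr":[[0,0,0],[0,0,0],[0,0,0]]}'; python3 tr.py 0 .0746 .0195;  python3 -m creep '{"delta_pos":[[0,0,0.1],[0,0,0.2],[0,0,0.2]],"dr":[[0,0,0],[0,0,0],[0,0,0]]}'; python3 tr.py 0 .0746 .0195
```

```text
clock: 16.35
position: [0.5431, -0.0443, 0.0197]
ee_rot: [0.453, 0.545, 0.451, -0.542]
contact_force: [1.1, 4.0, -0.1]
width: 0.0468
trough xy now [0.0003 0.0721]
t 16.35 p [ 0.5431 -0.0443  0.0197] yaw -10.48 F [ 1.1  4.  -0.1] w 0.0468
delta_cm [ 0.02 -0.03 -0.25] dr [-0.0005 -0.0016 -0.0043]
clock: 16.65
position: [0.5431, -0.0445, 0.0198]
ee_rot: [0.452, 0.546, 0.452, -0.542]
contact_force: [1.4, 11.2, 0.3]
width: 0.0461
trough xy now [0.0004 0.0719]
t 16.65 p [ 0.5431 -0.0445  0.0198] yaw -10.56 F [ 1.4 11.2  0.3] w 0.0461
delta_cm [ 0.03 -0.04 -0.27] dr [-0.0019 -0.0046 -0.0046]
```

```bash
python3 -m creep '{"delta_pos":[[0,0,-0.3],[0.1,0,-0.3],[0.1,0,-0.3],[0.1,0,-0.3],[0.1,0,-0.3],[-5,0,-0.3],[-10,0,-0.3],[-15,0,-0.3],[-20,0,-0.3],[-20,0,-0.3]],"dr":[[0,0,0],[0,0,0],[0,0,0],[0,0,0],[0,0,0],[0,0,0],[0,0,0],[0,0,0],[0,0,0],[0,0,0]]}' 1
cat > m5.py <<'E'
import sys
from tr import *
W=grab('wrist',sys.argv[1]);P=cloud(W);np.save('last.npy',P);z=P[...,2];x=(P[...,:2]-O)@e;y=(P[...,:2]-O)@n
ok=(W['depth']>0)&(abs(x)<.03)
def rep(nm,m):
    q=np.c_[x[m],y[m],z[m]]
    if len(q)>5: print(nm,len(q),'min',np.percentile(q,.5,0).round(4),'max',np.percentile(q,99.5,0).round(4))
rep('top40-45',ok&(z>.039)&(z<.0465)&(y>.002)&(y<.15))
m=(ok&(z>.039)&(z<.046)&(y>.002)&(y<.14)).astype(np.uint8);k,l,s,c=cv2.connectedComponentsWithStats(m)
for i in range(1,k):
    if s[i,4]>40: rep('comp',l==i)
rep('plates',ok&(z>.0465)&(z<.052)&(y>.08)&(y<.25))
rep('face',ok&(z>.03)&(z<.0465)&(y>.17)&(y<.25))
rep('handle',ok&(z>.055)&(z<.08)&(y>.15)&(y<.3))
rep('stop',ok&(z>.036)&(z<.045)&(y<.002)&(y>-.03))
E
python3 m5.py w5.png; python3 tr.py 0 .1 .2
```

```text
clock: 17.65
position: [0.5465, -0.0451, 0.2273]
ee_rot: [0.458, 0.548, 0.447, -0.539]
contact_force: [0.7, 0.3, -0.1]
width: 0.0854
top40-45 1740 min [-0.0233  0.0026  0.0395] max [0.0224 0.0933 0.045 ]
comp 1740 min [-0.0233  0.0026  0.0395] max [0.0224 0.0933 0.045 ]
plates 81 min [-0.0202  0.1967  0.0465] max [0.0176 0.2368 0.052 ]
face 530 min [-0.0207  0.1955  0.0302] max [0.0201 0.2363 0.0464]
handle 604 min [-0.0179  0.2353  0.0555] max [0.0171 0.2445 0.0728]
stop 346 min [-0.0281 -0.0107  0.0364] max [0.0268 0.0019 0.044 ]
trough xy now [0.0018 0.072 ]
t 17.7 p [ 0.5445 -0.0447  0.2239] yaw -10.43 F [ 0.3  0.1 -0.2] w 0.0852
delta_cm [ 2.38 -0.21 -2.8 ] dr [ 0.0003  0.0004 -0.0133]
```

View pics/w5.png

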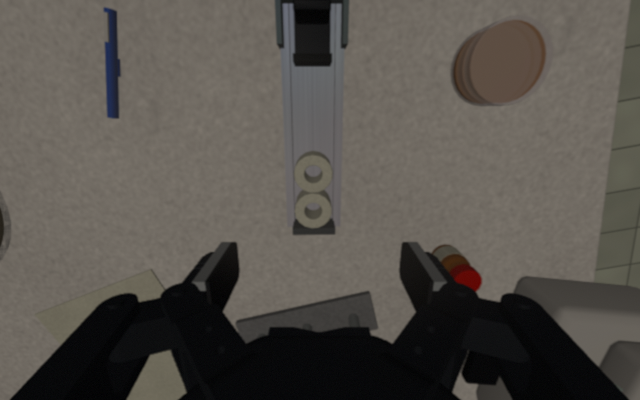

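The wrist view shows both reels in a row at (313,170) and (313,210), against the stop at (313,228). The pusher face is at (313,58). The gap from the row to the face is about 101 mm, which fits six plates with about 6 mm to spare. Next, the rack.

```bash
python3 go.py .48 .303 .22 -95.6
```

```text
t 17.7 p [ 0.5445 -0.0447  0.2239] yaw -10.43 F [ 0.3  0.1 -0.2] w 0.0852
delta_cm [  0.21 -12.65 -33.03] dr [ 1.4864 -0.0095 -0.011 ]
```

```bash
python3 -m creep '{"delta_pos":[[0,-1,-3],[0,-2.5,-6.5],[0,-4,-10],[0,-5,-14],[0,-6.5,-18],[0,-8,-21],[0,-9,-25],[0,-10.5,-28],[0,-12.6,-32],[0,-12.6,-33]],"dr":[[0.14,0,0],[0.29,0,0],[0.44,0,0],[0.58,0,0],[0.73,0,0],[0.88,0,0],[1.03,0,0],[1.18,0,0],[1.33,0,0],[1.4864,0,0]]}';python3 -m creep '{"delta_pos":[[0,0,0],[0,0,0]],"dr":[[0,0,0.01],[0,0,0.01]]}'
cat > m6.py <<'E'
import sys
from h import *
W=grab('wrist',sys.argv[1]);P=cloud(W);z=P[...,2];m=(W['depth']>0)&(abs(P[...,0]-.5)<.14)&(abs(P[...,1]-.303)<.07)
q=P[m&(z>.005)&(z<.0105)]; r=cv2.minAreaRect(q[:,:2].astype(np.float32)*1000);print('rack',len(q),r)
mm=(m&(z>.045)&(z<.053)).astype(np.uint8);k,l,s,c=cv2.connectedComponentsWithStats(mm)
for i in range(1,k):
    if s[i,4]>20:
        q=P[l==i];r=cv2.minAreaRect(q[:,:2].astype(np.float32)*1000);print('plate',s[i,4],c[i].round(),np.round(r[0],1),np.round(r[1],1),round(r[2],1),np.median(q[:,2]).round(4))
E
python3 m6.py w6.png; python3 go.py .48 .303 .2 -95.6
```

```text
clock: 18.7
position: [0.4752, 0.3062, 0.2169]
ee_rot: [0.026, -0.706, 0.027, 0.707]
contact_force: [-0.2, -0.5, 0.5]
width: 0.0853
clock: 18.9
position: [0.4774, 0.3028, 0.2176]
ee_rot: [-0.019, 0.707, -0.029, -0.706]
contact_force: [0.1, -0.0, 0.1]
width: 0.0853
rack 1800 ((496.9606628417969, 302.1272888183594), (63.484039306640625, 190.094970703125), 84.43236541748047)
plate 651 [319.  92.] [569.  294.6] [47.1 16. ] 84.7 0.0491
plate 603 [319. 115.] [544.7 296.8] [47.  15.8] 86.0 0.0492
plate 574 [319. 138.] [520.7 297.9] [47. 16.] 84.4 0.0492
plate 540 [316. 159.] [496.8 302.5] [46.9 16.3] 84.8 0.0491
plate 523 [317. 179.] [473.2 303.5] [47.  16.3] 85.5 0.0492
plate 498 [315. 198.] [449.7 308.1] [46.7 16.4] 84.4 0.0492
plate 471 [313. 217.] [425.4 311.2] [47.6 16.6] 84.1 0.0491
t 18.95 p [0.4777 0.3023 0.2179] yaw -93.97 F [-0.3 -0.1 -0.4] w 0.0855
delta_cm [ 1.79 -0.1  -0.22] dr [ 0.0284 -0.0023 -0.0124]
```

View pics/w6.png

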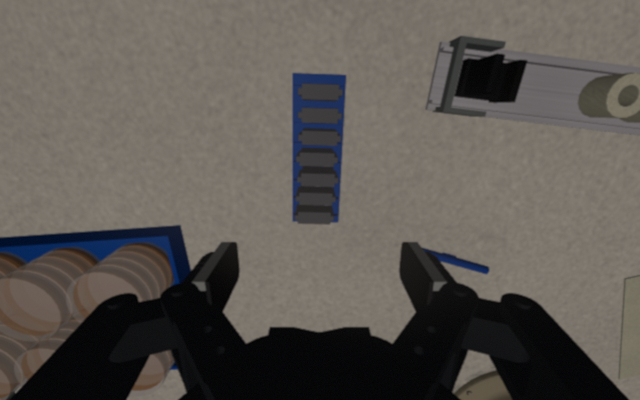

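The rack shows seven plates, at pixels (319,92) to (313,217). Their tops are at 49 mm and each measures 47×16 mm, which agrees with the text. I'll start with the far one.

```bash
python3 go.py .569 .2946 .1 -95.4
```

```text
t 18.95 p [0.4777 0.3023 0.2179] yaw -93.97 F [-0.3 -0.1 -0.4] w 0.0855
delta_cm [ 1.181e+01 -1.000e-02 -9.140e+00] dr [ 0.0249 -0.0023 -0.0124]
```

```bash
python3 -m creep '{"delta_pos":[[3,0,-3],[6,0,-6],[9,0,-9.1],[11.8,0,-9.1],[11.8,0,-9.1],[11.8,0,-9.1]],"dr":[[0.025,0,-0.012],[0.025,0,-0.012],[0.025,0,-0.012],[0.025,0,-0.012],[0.025,0,-0.012],[0.025,0,-0.012]]}'; python3 go.py .569 .2946 .018 -95.4
```

```text
clock: 19.55
position: [0.5688, 0.2943, 0.1013]
ee_rot: [-0.035, 0.707, -0.034, -0.705]
contact_force: [-0.2, 0.2, 1.0]
width: 0.0855
t 19.55 p [0.5688 0.2943 0.1013] yaw -95.57 F [-0.2  0.2  1. ] w 0.0855
delta_cm [ 8.33 -0.03  0.01] dr [-0.0029 -0.0023  0.0007]
```

```bash
python3 -m creep '{"delta_pos":[[3,0,0],[6,0,0],[8.3,0,0],[8.3,0,0],[8.3,0,0]],"dr":[[0,0,0],[0,0,0],[0,0,0],[0,0,0],[0,0,0]]}'; python3 -m creep '{"delta_pos":[[0,0,0],[0,0,0],[0,0,0],[0,0,0],[0,0,0],[0,0,0]],"dr":[[0,0,0],[0,0,0],[0,0,0],[0,0,0],[0,0,0],[0,0,0]]}' -1 40;python3 go.py .569 .2946 .018 -95.4; python3 -m creep '{"delta_pos":[[-3,0,0],[-6,0,0],[-10,0,0],[-12,0,0],[-12,0,0]],"dr":[[0,0,0],[0,0,0],[0,0,0],[0,0,0],[0,0,0]]}';python3 tr.py 0 .106 .13
```

```text
clock: 20.05
position: [0.5704, 0.2961, 0.0205]
ee_rot: [-0.035, 0.709, -0.033, -0.704]
contact_force: [0.5, -0.5, 1.0]
width: 0.0852
clock: 20.65
position: [0.5706, 0.2961, 0.0204]
ee_rot: [-0.035, 0.709, -0.033, -0.704]
contact_force: [0.1, -1.1, 7.1]
width: 0.0469
t 20.65 p [0.5706 0.2961 0.0204] yaw -95.53 F [ 0.1 -1.1  7.1] w 0.0469
delta_cm [0.24 0.16 0.15] dr [-0.0023 -0.0068  0.003 ]
clock: 21.15
position: [0.5713, 0.2965, 0.1427]
ee_rot: [-0.036, 0.71, -0.032, -0.702]
contact_force: [0.8, 0.9, -0.5]
width: 0.0469
trough xy now [-0.0338  0.4124]
t 21.15 p [0.5713 0.2965 0.1427] yaw -95.53 F [ 0.8  0.9 -0.5] w 0.0469
delta_cm [ 1.11 30.83 -0.72] dr [-1.485  -0.0135 -0.0041]
```

```bash
python3 -m creep '{"delta_pos":[[0,3,0],[0,6,-0.2],[0,10,-0.4],[0,13,-0.7],[0,16,-0.7],[0,20,-0.7],[0,24,-0.7],[0,28,-0.7],[0,30.8,-0.7],[0,30.8,-0.7]],"dr":[[-0.14,0,0],[-0.29,0,0],[-0.44,0,0],[-0.58,0,0],[-0.73,0,0],[-0.88,0,0],[-1.03,0,0],[-1.18,0,0],[-1.33,0,0],[-1.48,0,0]]}'; python3 -m creep '{"delta_pos":[[0,0,0],[0,0,0]],"dr":[[0,0,0],[0,0,0]]}';python3 tr.py 0 .109 .022
```

```text
clock: 22.15
position: [0.5449, -0.0152, 0.1364]
ee_rot: [0.451, 0.545, 0.45, -0.545]
contact_force: [0.5, 0.7, 0.3]
width: 0.0468
clock: 22.35
position: [0.5455, -0.0114, 0.137]
ee_rot: [0.449, 0.547, 0.449, -0.545]
contact_force: [-0.2, 0.0, -0.8]
width: 0.0467
trough xy now [-0.0032  0.1049]
t 22.35 p [ 0.5455 -0.0114  0.137 ] yaw -11.16 F [-0.2  0.  -0.8] w 0.0467
delta_cm [11.5   0.3  -0.38] dr [-0.0123 -0.0023 -0.0019]
```

```bash
python3 -m creep '{"delta_pos":[[4,0.3,-0.4],[7,0.3,-0.4],[9,0.3,-0.4],[10,0.3,-0.4],[11,0.3,-0.4],[11.5,0.3,-0.4],[11.5,0.3,-0.4]],"dr":[[-0.012,0,0],[-0.012,0,0],[-0.012,0,0],[-0.012,0,0],[-0.012,0,0],[-0.012,0,0],[-0.012,0,0]]}'; python3 tr.py 0 .109 .0205; python3 -m creep '{"delta_pos":[[0,0,0.15],[0,0,0.3],[0,0,0.45],[0,0,0.5],[0,0,0.5]],"dr":[[0,0,0],[0,0,0],[0,0,0],[0,0,0],[0,0,0]]}';python3 tr.py 0 .1035 .0205
```

```text
clock: 23.05
position: [0.5506, -0.008, 0.0229]
ee_rot: [0.454, 0.544, 0.453, -0.541]
contact_force: [0.7, 0.8, -0.3]
width: 0.0472
trough xy now [0.0011 0.1092]
t 23.05 p [ 0.5506 -0.008   0.0229] yaw -10.3 F [ 0.7  0.8 -0.3] w 0.0472
delta_cm [ 0.24 -0.11  0.02] dr [ 0.0027 -0.0021 -0.0039]
clock: 23.55
position: [0.5496, -0.0133, 0.0232]
ee_rot: [0.454, 0.544, 0.452, -0.541]
contact_force: [-0.6, 0.3, -0.6]
width: 0.0469
trough xy now [0.0011 0.1038]
t 23.55 p [ 0.5496 -0.0133  0.0232] yaw -10.31 F [-0.6  0.3 -0.6] w 0.0469
delta_cm [ 0.27 -0.11  0.03] dr [ 0.0025 -0.0021 -0.0044]
```

```bash
python3 -m creep '{"delta_pos":[[0.15,-0.1,0.1],[0.2,-0.1,0.2],[0.2,-0.1,0.2]],"dr":[[0,0,0],[0,0,0],[0,0,0]]}'; python3 tr.py 0 .1 .0205;  python3 -m creep '{"delta_pos":[[0,0,0.1],[0,0,0.2],[0,0,0.2]],"dr":[[0,0,0],[0,0,0],[0,0,0]]}'; python3 tr.py 0 .1 .0205
```

```text
clock: 23.85
position: [0.5485, -0.0141, 0.0211]
ee_rot: [0.453, 0.545, 0.453, -0.541]
contact_force: [0.5, 4.1, 1.3]
width: 0.047
trough xy now [1.000e-04 1.028e-01]
t 23.85 p [ 0.5485 -0.0141  0.0211] yaw -10.34 F [0.5 4.1 1.3] w 0.047
delta_cm [ 0.06 -0.02  0.28] dr [ 0.002  -0.0037 -0.0043]
clock: 24.15
position: [0.5491, -0.0147, 0.0212]
ee_rot: [0.453, 0.546, 0.452, -0.54]
contact_force: [3.7, 9.8, 0.5]
width: 0.047
trough xy now [0.0008 0.1023]
t 24.15 p [ 0.5491 -0.0147  0.0212] yaw -10.4 F [3.7 9.8 0.5] w 0.047
delta_cm [ 0.07 -0.09  0.24] dr [ 0.0009 -0.0062 -0.0058]
```

```bash
python3 -m creep '{"delta_pos":[[0,0,-0.3],[0.1,0,-0.3],[0.1,0,-0.3],[0.1,0,-0.3],[-4,0,-0.3],[-8,0,-0.3],[-12,0,-0.3],[-12,0,-0.3]],"dr":[[0,0,0],[0,0,0],[0,0,0],[0,0,0],[0,0,0],[0,0,0],[0,0,0],[0,0,0]]}' 0.5; python3 m5.py w7.png; python3 go.py .5447 .2965 .14 -95.4
```

```text
clock: 24.95
position: [0.5518, -0.015, 0.1467]
ee_rot: [0.457, 0.547, 0.449, -0.539]
contact_force: [0.8, -0.2, -0.2]
width: 0.0644
top40-45 2686 min [-0.0244  0.0032  0.0393] max [0.0214 0.1109 0.0454]
comp 83 min [-0.0192  0.1102  0.039 ] max [0.0189 0.111  0.0459]
comp 2586 min [-0.0244  0.0032  0.0394] max [0.0208 0.0922 0.0447]
plates 918 min [-0.0234  0.0951  0.0466] max [0.0233 0.2362 0.0513]
face 811 min [-0.0209  0.1957  0.0302] max [0.0206 0.2364 0.0464]
handle 1098 min [-0.018   0.2354  0.0554] max [0.0176 0.2452 0.0729]
stop 548 min [-0.0277 -0.0114  0.0361] max [0.0276 0.0019 0.0431]
t 25.0 p [ 0.5499 -0.0148  0.144 ] yaw -10.3 F [-0.3  0.2 -0.1] w 0.0641
delta_cm [  0.39  -6.09 -30.53] dr [ 1.4852 -0.0096 -0.0074]
```

```bash
python3 -m creep '{"delta_pos":[[0,0,-3],[0,-0.5,-6.5],[0,-1,-10],[0,-2,-14],[0,-3,-18],[0,-4,-21],[0,-5,-25],[0,-6,-28],[0,-6.1,-30.5],[0,-6.1,-30.5]],"dr":[[0.14,0,0],[0.29,0,0],[0.44,0,0],[0.58,0,0],[0.73,0,0],[0.88,0,0],[1.03,0,0],[1.18,0,0],[1.33,0,0],[1.485,0,0]]}' 1;python3 -m creep '{"delta_pos":[[0,0,0],[0,0,0]],"dr":[[0,0,0],[0,0,0]]}'; python3 m6.py w8.png; python3 go.py .5447 .2968 .018 -95.4
```

```text
clock: 26.0
position: [0.5415, 0.2997, 0.1393]
ee_rot: [-0.032, 0.707, -0.031, -0.706]
contact_force: [-0.2, -0.5, -0.2]
width: 0.0852
clock: 26.2
position: [0.5416, 0.2962, 0.1399]
ee_rot: [-0.03, 0.707, -0.03, -0.706]
contact_force: [0.4, -0.5, 0.1]
width: 0.0856
rack 2728 ((497.1095886230469, 302.3786926269531), (64.17266082763672, 190.0110626220703), 84.41810607910156)
plate 881 [319. 192.] [545.1 296.3] [46.5 16.4] 84.1 0.0492
plate 814 [319. 217.] [521.4 298.2] [47.7 15.7] 84.5 0.0492
plate 792 [317. 241.] [497.3 303.2] [47.4 16.6] 83.8 0.0491
plate 740 [318. 263.] [473.2 303.4] [46.8 16.7] 85.3 0.0491
plate 693 [316. 284.] [450.3 307.9] [46.8 16.8] 83.6 0.0492
plate 672 [314. 304.] [426.2 311.6] [47.2 17.7] 85.7 0.0491
t 26.25 p [0.5418 0.2961 0.1403] yaw -94.86 F [-0.5  0.1  0. ] w 0.0855
delta_cm [12.23 -0.09 -0.26] dr [ 0.0095 -0.0023  0.0004]
```

```bash
python3 -m creep '{"delta_pos":[[4,-0.1,-0.3],[8,-0.1,-0.3],[11,-0.1,-0.3],[12.3,-0.1,-0.3],[12.3,-0.1,-0.3],[12.3,-0.1,-0.3]],"dr":[[0.01,0,0],[0.01,0,0],[0.01,0,0],[0.01,0,0],[0.01,0,0],[0.01,0,0]]}'; python3 -m creep '{"delta_pos":[[0,0,0],[0,0,0],[0,0,0],[0,0,0],[0,0,0],[0,0,0]],"dr":[[0,0,0],[0,0,0],[0,0,0],[0,0,0],[0,0,0],[0,0,0]]}' -1 40;python3 go.py .545 .2965 .018 -95.4; python3 -m creep '{"delta_pos":[[-3,0,0],[-6,0,0],[-10,0,0],[-12,0,0],[-12,0,0]],"dr":[[0,0,0],[0,0,0],[0,0,0],[0,0,0],[0,0,0]]}';python3 tr.py 0 .125 .13
```

```text
clock: 26.85
position: [0.547, 0.2978, 0.0194]
ee_rot: [-0.035, 0.708, -0.033, -0.704]
contact_force: [0.4, 0.6, 0.5]
width: 0.0853
clock: 27.45
position: [0.5469, 0.2982, 0.0201]
ee_rot: [-0.035, 0.709, -0.033, -0.704]
contact_force: [-0.2, -0.2, 6.6]
width: 0.0471
t 27.45 p [0.5469 0.2982 0.0201] yaw -95.53 F [-0.2 -0.2  6.6] w 0.0471
delta_cm [0.21 0.19 0.18] dr [-0.0023 -0.0067  0.0029]
clock: 27.95
position: [0.5476, 0.2987, 0.1423]
ee_rot: [-0.036, 0.71, -0.032, -0.702]
contact_force: [0.4, 0.4, -0.2]
width: 0.0472
trough xy now [-0.0575  0.4103]
t 27.95 p [0.5476 0.2987 0.1423] yaw -95.54 F [ 0.4  0.4 -0.2] w 0.0472
delta_cm [ 1.11 28.92 -3.27] dr [-1.485  -0.0132 -0.0038]
```

```bash
python3 -m creep '{"delta_pos":[[0,3,-0.4],[0,6,-0.8],[0,10,-1.2],[0,13,-1.6],[0,16,-2],[0,20,-2.4],[0,24,-2.8],[0,28,-3.2],[0,28.9,-3.2],[0,28.9,-3.2]],"dr":[[-0.14,0,0],[-0.29,0,0],[-0.44,0,0],[-0.58,0,0],[-0.73,0,0],[-0.88,0,0],[-1.03,0,0],[-1.18,0,0],[-1.33,0,0],[-1.47,0,0]]}'; python3 -m creep '{"delta_pos":[[0,0,0],[0,0,0]],"dr":[[0,0,0],[0,0,0]]}';python3 tr.py 0 .125 .021
```

```text
clock: 28.95
position: [0.5482, 0.0048, 0.1363]
ee_rot: [0.449, 0.547, 0.449, -0.546]
contact_force: [-0.5, 0.8, -0.2]
width: 0.0473
clock: 29.15
position: [0.5486, 0.0071, 0.137]
ee_rot: [0.447, 0.549, 0.447, -0.547]
contact_force: [0.5, -0.4, -0.1]
width: 0.0472
trough xy now [-0.0036  0.1237]
t 29.15 p [0.5486 0.0071 0.137 ] yaw -11.5 F [ 0.5 -0.4 -0.1] w 0.0472
delta_cm [11.6   0.33 -0.11] dr [-0.0183 -0.0021 -0.0019]
```

```bash
python3 -m creep '{"delta_pos":[[4,0.2,-0.1],[7,0.2,-0.1],[9,0.2,-0.1],[10.5,0.2,-0.1],[11.3,0.2,-0.1],[11.7,0.2,-0.1],[11.7,0.2,0.1],[11.7,0.2,0.3],[11.7,0.2,0.5],[11.7,0.2,0.5]],"dr":[[-0.018,0,0],[-0.018,0,0],[-0.018,0,0],[-0.018,0,0],[-0.018,0,0],[-0.018,0,0],[-0.018,0,0],[-0.018,0,0],[-0.018,0,0],[-0.018,0,0]]}'; python3 tr.py 0 .118 .0205; python3 -m creep '{"delta_pos":[[0.05,0,0.1],[0.05,0,0.2],[0.05,0,0.2]],"dr":[[0,0,0],[0,0,0],[0,0,0]]}';python3 tr.py 0 .118 .0205
```

```text
clock: 30.15
position: [0.5516, 0.002, 0.0218]
ee_rot: [0.454, 0.545, 0.452, -0.541]
contact_force: [1.5, 2.5, 1.8]
width: 0.0469
trough xy now [0.0003 0.1192]
t 30.15 p [0.5516 0.002  0.0218] yaw -10.35 F [1.5 2.5 1.8] w 0.0469
delta_cm [ 0.13 -0.03  0.12] dr [ 0.0017 -0.0032 -0.0058]
clock: 30.45
position: [0.5516, 0.0018, 0.0214]
ee_rot: [0.453, 0.546, 0.452, -0.54]
contact_force: [2.3, 7.4, 2.6]
width: 0.0468
trough xy now [0.0003 0.119 ]
t 30.45 p [0.5516 0.0018 0.0214] yaw -10.41 F [2.3 7.4 2.6] w 0.0468
delta_cm [ 0.09 -0.03  0.1 ] dr [ 0.0008 -0.006  -0.0061]
```

Contact at 0.119, as expected. I'll release it and fetch plate 3 from (521.4, 298.2).

```bash
python3 -m creep '{"delta_pos":[[0,0,-0.25],[0.1,0,-0.25],[0.1,0,-0.25],[0.1,0,-0.25],[-4,0,-0.25],[-8,0,-0.25],[-12,0,-0.25],[-12,0,-0.25]],"dr":[[0,0,0],[0,0,0],[0,0,0],[0,0,0],[0,0,0],[0,0,0],[0,0,0],[0,0,0]]}' 0.5; python3 go.py .5214 .2982 .14 -95.4
```

```text
clock: 31.25
position: [0.5544, 0.0013, 0.1462]
ee_rot: [0.457, 0.547, 0.449, -0.539]
contact_force: [0.9, -0.4, -0.6]
width: 0.0641
t 31.25 p [0.5544 0.0013 0.1462] yaw -10.3 F [ 0.9 -0.4 -0.6] w 0.0641
delta_cm [  0.56  -8.56 -28.62] dr [ 1.4853 -0.0138 -0.0111]
```

```bash
python3 -m creep '{"delta_pos":[[0,0,-3],[0,-1,-6],[0,-2,-10],[0,-3,-13],[0,-4,-16],[0,-5,-20],[0,-6,-23],[0,-7,-26],[0,-8.3,-28.6],[0,-8.3,-28.6]],"dr":[[0.14,0,0],[0.29,0,0],[0.44,0,0],[0.58,0,0],[0.73,0,0],[0.88,0,0],[1.03,0,0],[1.18,0,0],[1.33,0,0],[1.485,0,0]]}' 1;python3 -m creep '{"delta_pos":[[0,0,0],[0,0,0],[0,0,0]],"dr":[[0,0,0],[0,0,0],[0,0,0]]}'; python3 m6.py w9.png|head -2; python3 go.py .521 .298 .018 -95.4
```

```text
clock: 32.25
position: [0.5183, 0.3013, 0.1396]
ee_rot: [-0.033, 0.707, -0.031, -0.706]
contact_force: [0.2, -1.4, -0.0]
width: 0.0857
clock: 32.55
position: [0.5199, 0.2976, 0.1404]
ee_rot: [-0.031, 0.708, -0.03, -0.705]
contact_force: [-0.3, 0.4, 0.0]
width: 0.0855
rack 3884 ((497.27203369140625, 302.3927917480469), (64.06568908691406, 189.59547424316406), 84.38408660888672)
plate 874 [319. 194.] [521.1 298.4] [47.7 16.3] 84.1 0.0491
t 32.6 p [0.52   0.2976 0.1406] yaw -94.96 F [0.4 0.4 0.8] w 0.0855
delta_cm [12.26 -0.04 -0.05] dr [ 0.0077 -0.0038  0.0014]
```

```bash
python3 -m creep '{"delta_pos":[[4,0.05,0.1],[8,0.05,0.1],[11,0.05,0.1],[12.4,0.05,0.1],[12.4,0.05,0.1],[12.4,0.05,0.1]],"dr":[[0.008,-0.003,0],[0.008,-0.003,0],[0.008,-0.003,0],[0.008,-0.003,0],[0.008,-0.003,0],[0.008,-0.003,0]]}'; python3 -m creep '{"delta_pos":[[0,0,0],[0,0,0],[0,0,0],[0,0,0],[0,0,0],[0,0,0]],"dr":[[0,0,0],[0,0,0],[0,0,0],[0,0,0],[0,0,0],[0,0,0]]}' -1 40;python3 go.py .521 .2983 .018 -95.4; python3 -m creep '{"delta_pos":[[-3,0,0],[-6,0,0],[-10,0,0],[-12,0,0],[-12,0,0]],"dr":[[0,0,0],[0,0,0],[0,0,0],[0,0,0],[0,0,0]]}';python3 tr.py 0 .141 .13
```

```text
clock: 33.2
position: [0.5199, 0.2978, 0.0171]
ee_rot: [-0.034, 0.707, -0.033, -0.706]
contact_force: [0.1, 0.2, 1.0]
width: 0.0858
clock: 33.8
position: [0.5202, 0.2984, 0.0182]
ee_rot: [-0.034, 0.708, -0.033, -0.705]
contact_force: [0.7, -0.7, 6.0]
width: 0.0467
t 33.8 p [0.5202 0.2984 0.0182] yaw -95.43 F [ 0.7 -0.7  6. ] w 0.0467
delta_cm [ 0.02  0.   -0.08] dr [-0.0005 -0.0034  0.0027]
clock: 34.3
position: [0.5212, 0.2989, 0.1405]
ee_rot: [-0.035, 0.709, -0.032, -0.703]
contact_force: [0.5, 0.6, -0.8]
width: 0.0471
trough xy now [-0.0834  0.4057]
t 34.3 p [0.5212 0.2989 0.1405] yaw -95.43 F [ 0.5  0.6 -0.8] w 0.0471
delta_cm [ 0.94 27.11 -5.99] dr [-1.4833e+00 -1.0400e-02 -1.4000e-03]
```

```bash
python3 -m creep '{"delta_pos":[[0,3,-0.6],[0,6,-1.2],[0,10,-2],[0,13,-2.7],[0,16,-3.4],[0,20,-4.2],[0,24,-5],[0,27.1,-5.8],[0,27.1,-5.8],[0,27.1,-5.8]],"dr":[[-0.14,0,0],[-0.29,0,0],[-0.44,0,0],[-0.58,0,0],[-0.73,0,0],[-0.88,0,0],[-1.03,0,0],[-1.18,0,0],[-1.33,0,0],[-1.48,0,0]]}'; python3 -m creep '{"delta_pos":[[0,0,0],[0,0,0]],"dr":[[0,0,0],[0,0,0]]}';python3 tr.py 0 .140 .0195
```

```text
clock: 35.3
position: [0.5502, 0.0213, 0.1346]
ee_rot: [-0.45, -0.545, -0.451, 0.545]
contact_force: [0.5, -0.5, -0.4]
width: 0.0471
clock: 35.5
position: [0.5504, 0.0227, 0.1352]
ee_rot: [0.448, 0.547, 0.449, -0.546]
contact_force: [0.1, -0.0, 0.1]
width: 0.0472
trough xy now [-0.0047  0.1394]
t 35.5 p [0.5504 0.0227 0.1352] yaw -11.24 F [ 0.1 -0.   0.1] w 0.0472
delta_cm [11.57  0.48 -0.05] dr [-0.0138 -0.0016  0.0012]
```

```bash
python3 -m creep '{"delta_pos":[[4,0.4,-0.05],[7,0.4,-0.05],[9,0.4,-0.05],[10.5,0.4,-0.05],[11.3,0.4,-0.05],[11.6,0.4,-0.05],[11.6,0.4,0.2],[11.6,0.4,0.4],[11.6,0.4,0.6],[11.6,0.4,0.6]],"dr":[[-0.014,0,0],[-0.014,0,0],[-0.014,0,0],[-0.014,0,0],[-0.014,0,0],[-0.014,0,0],[-0.014,0,0],[-0.014,0,0],[-0.014,0,0],[-0.014,0,0]]}'; python3 tr.py 0 .132 .0185; python3 -m creep '{"delta_pos":[[0.05,0,0.1],[0.05,0,0.2],[0.05,0,0.2]],"dr":[[0,0,0],[0,0,0],[0,0,0]]}';python3 tr.py 0 .132 .0185
```

```text
clock: 36.5
position: [0.5545, 0.0158, 0.0211]
ee_rot: [0.453, 0.544, 0.453, -0.542]
contact_force: [0.5, -0.3, -0.5]
width: 0.047
trough xy now [0.0007 0.1333]
t 36.5 p [0.5545 0.0158 0.0211] yaw -10.3 F [ 0.5 -0.3 -0.5] w 0.047
delta_cm [ 0.26 -0.07  0.13] dr [ 0.0026 -0.0019 -0.0025]
clock: 36.8
position: [0.5544, 0.0152, 0.0204]
ee_rot: [0.453, 0.545, 0.453, -0.541]
contact_force: [0.6, 4.0, 1.6]
width: 0.0473
trough xy now [0.0007 0.1328]
t 36.8 p [0.5544 0.0152 0.0204] yaw -10.33 F [0.6 4.  1.6] w 0.0473
delta_cm [ 0.19 -0.07  0.08] dr [ 0.0021 -0.0041 -0.0023]
```

```bash
python3 -m creep '{"delta_pos":[[0.15,0,0.1],[0.2,0,0.1],[0.2,0,0]],"dr":[[0,0,0],[0,0,0],[0,0,0]]}'; python3 -m creep '{"delta_pos":[[0,0,-0.1],[0,0,-0.1],[0,0,-0.1],[0,0,-0.1],[-4,0,-0.1],[-8,0,-0.1],[-12,0,-0.1],[-12,0,-0.1]],"dr":[[0,0,0],[0,0,0],[0,0,0],[0,0,0],[0,0,0],[0,0,0],[0,0,0],[0,0,0]]}' 0.5; python3 m5.py w10.png; python3 go.py .4973 .3028 .14 -95.4
```

```text
clock: 37.1
position: [0.5546, 0.0152, 0.0185]
ee_rot: [0.453, 0.544, 0.453, -0.541]
contact_force: [1.5, 2.5, 1.3]
width: 0.0471
clock: 37.9
position: [0.5578, 0.0144, 0.1436]
ee_rot: [0.456, 0.546, 0.45, -0.539]
contact_force: [0.4, -0.5, -0.2]
width: 0.064
top40-45 2583 min [-0.0246  0.0027  0.0393] max [0.0223 0.1426 0.0459]
comp 2433 min [-0.0246  0.0027  0.0392] max [0.0213 0.0915 0.0448]
plates 2357 min [-0.0238  0.0953  0.0469] max [0.023  0.2358 0.0507]
face 572 min [-0.0212  0.1962  0.0301] max [0.0204 0.236  0.0464]
handle 848 min [-0.0176  0.2356  0.0553] max [0.0176 0.2452 0.0728]
stop 495 min [-0.028  -0.0107  0.0362] max [0.0272 0.0019 0.0433]
t 37.95 p [0.5559 0.0146 0.1409] yaw -10.27 F [0.1 0.  0.3] w 0.064
delta_cm [  0.06 -10.9  -27.32] dr [ 1.4857 -0.0075 -0.0047]
```

View pics/w10.png

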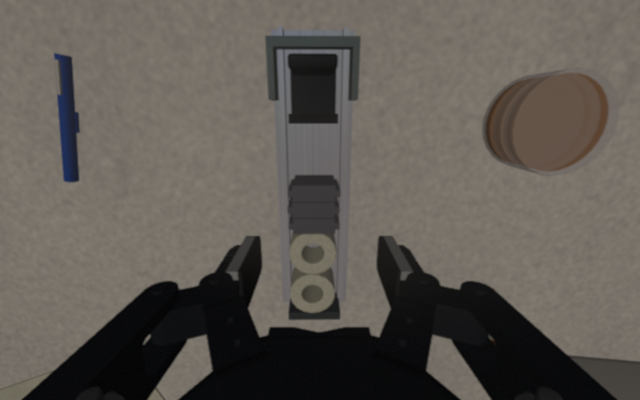

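Two reels and three plates stand close together at (313,295) to (313,190). The pusher face is at (313,118), leaving about 53 mm, enough for three more. The clamp's arms begin behind the face. Plate 4 next.

```bash
python3 -m creep '{"delta_pos":[[0,-1,-3],[0,-2,-6],[0,-3,-9],[0,-4,-12],[0,-6,-15],[0,-7,-18],[0,-8,-22],[0,-9,-25],[0,-10.9,-27.3],[0,-10.9,-27.3]],"dr":[[0.14,0,0],[0.29,0,0],[0.44,0,0],[0.58,0,0],[0.73,0,0],[0.88,0,0],[1.03,0,0],[1.18,0,0],[1.33,0,0],[1.485,0,0]]}' 1;python3 -m creep '{"delta_pos":[[0,0,0],[0,0,0],[0,0,0]],"dr":[[0,0,0],[0,0,0],[0,0,0]]}'; python3 m6.py w11.png|head -2; python3 go.py .4973 .3028 .018 -95.4
```

```text
clock: 38.95
position: [0.4923, 0.3055, 0.1362]
ee_rot: [0.032, -0.705, 0.031, 0.708]
contact_force: [-0.2, -1.4, 0.2]
width: 0.0857
clock: 39.25
position: [0.4951, 0.3022, 0.1376]
ee_rot: [-0.031, 0.707, -0.03, -0.706]
contact_force: [-0.2, 0.8, 0.5]
width: 0.0854
rack 5319 ((497.2935791015625, 302.3374938964844), (64.10227966308594, 189.32012939453125), 84.35061645507812)
plate 896 [319. 194.] [497.2 303. ] [47.  16.2] 84.7 0.0491
t 39.3 p [0.4953 0.3023 0.1378] yaw -94.95 F [ 0.2 -0.7 -0.8] w 0.0854
delta_cm [11.98 -0.06 -0.19] dr [ 0.0079 -0.0005  0.0012]
```

```bash
python3 -m creep '{"delta_pos":[[4,0,-0.1],[8,0,-0.1],[11,0,-0.1],[12.1,0,-0.1],[12.1,0,-0.1],[12.1,0,-0.1]],"dr":[[0.008,-0.001,0],[0.008,-0.001,0],[0.008,-0.001,0],[0.008,-0.001,0],[0.008,-0.001,0],[0.008,-0.001,0]]}'; python3 -m creep '{"delta_pos":[[0,0,0],[0,0,0],[0,0,0],[0,0,0],[0,0,0],[0,0,0]],"dr":[[0,0,0],[0,0,0],[0,0,0],[0,0,0],[0,0,0],[0,0,0]]}' -1 40;python3 go.py .4973 .303 .018 -95.4; python3 -m creep '{"delta_pos":[[-3,0,0],[-6,0,0],[-10,0,0],[-12,0,0],[-12,0,0]],"dr":[[0,0,0],[0,0,0],[0,0,0],[0,0,0],[0,0,0]]}';python3 tr.py 0 .156 .13
```

```text
clock: 39.9
position: [0.4976, 0.3034, 0.0184]
ee_rot: [-0.035, 0.707, -0.033, -0.706]
contact_force: [1.0, 0.8, -0.1]
width: 0.0855
clock: 40.5
position: [0.4972, 0.3035, 0.0188]
ee_rot: [-0.034, 0.707, -0.032, -0.705]
contact_force: [0.1, 0.5, 6.0]
width: 0.047
t 40.5 p [0.4972 0.3035 0.0188] yaw -95.42 F [0.1 0.5 6. ] w 0.047
delta_cm [ 0.08  0.05 -0.02] dr [-0.0003 -0.0024  0.0029]
clock: 41.0
position: [0.4984, 0.304, 0.141]
ee_rot: [-0.035, 0.709, -0.032, -0.704]
contact_force: [0.9, -0.2, -0.0]
width: 0.0467
trough xy now [-0.1068  0.4066]
t 41.0 p [0.4984 0.304  0.141 ] yaw -95.42 F [ 0.9 -0.2 -0. ] w 0.0467
delta_cm [ 1.01 25.9  -8.43] dr [-1.4831e+00 -1.0000e-02 -6.0000e-04]
```

```bash
python3 -m creep '{"delta_pos":[[0,3,-0.9],[0,6,-1.8],[0,9,-2.8],[0,12,-3.8],[0,15,-4.9],[0,18,-6],[0,22,-7.3],[0,25.9,-8.8],[0,25.9,-8.8],[0,25.9,-8.8]],"dr":[[-0.14,0,0],[-0.29,0,0],[-0.44,0,0],[-0.58,0,0],[-0.73,0,0],[-0.88,0,0],[-1.03,0,0],[-1.18,0,0],[-1.33,0,0],[-1.49,0,0]]}'; python3 -m creep '{"delta_pos":[[0,0,0],[0,0,0]],"dr":[[0,0,0],[0,0,0]]}';python3 tr.py 0 .156 .0198
```

```text
clock: 42.0
position: [0.5587, 0.0351, 0.135]
ee_rot: [-0.449, -0.545, -0.452, 0.545]
contact_force: [-0.3, 1.2, 0.2]
width: 0.0472
clock: 42.2
position: [0.5586, 0.0369, 0.1357]
ee_rot: [-0.448, -0.546, -0.45, 0.546]
contact_force: [0.4, -0.3, -0.4]
width: 0.0472
trough xy now [0.0008 0.1548]
t 42.2 p [0.5586 0.0369 0.1357] yaw -11.2 F [ 0.4 -0.3 -0.4] w 0.0472
delta_cm [11.59 -0.06 -0.1 ] dr [-0.013  -0.0015  0.0022]
```

```bash
python3 -m creep '{"delta_pos":[[4,-0.15,-0.1],[7,-0.15,-0.1],[9,-0.15,-0.1],[10.5,-0.15,-0.1],[11.3,-0.15,-0.1],[11.6,-0.15,-0.1],[11.7,-0.15,0.1],[11.7,-0.15,0.3],[11.7,-0.15,0.5],[11.7,-0.15,0.5]],"dr":[[-0.013,0,0],[-0.013,0,0],[-0.013,0,0],[-0.013,0,0],[-0.013,0,0],[-0.013,0,0],[-0.013,0,0],[-0.013,0,0],[-0.013,0,0],[-0.013,0,0]]}'; python3 tr.py 0 .149 .0188; python3 -m creep '{"delta_pos":[[0.1,0,0.1],[0.1,0,0.2],[0.1,0,0.2]],"dr":[[0,0,0],[0,0,0],[0,0,0]]}';python3 tr.py 0 .149 .0188
```

```text
clock: 43.2
position: [0.5575, 0.032, 0.0205]
ee_rot: [0.453, 0.544, 0.453, -0.542]
contact_force: [0.5, -0.4, -0.5]
width: 0.0469
trough xy now [0.0006 0.1498]
t 43.2 p [0.5575 0.032  0.0205] yaw -10.32 F [ 0.5 -0.4 -0.5] w 0.0469
delta_cm [ 0.17 -0.06  0.08] dr [ 0.0024 -0.0019 -0.0014]
clock: 43.5
position: [0.5575, 0.0317, 0.0194]
ee_rot: [0.452, 0.545, 0.453, -0.541]
contact_force: [1.1, 5.4, 2.3]
width: 0.0471
trough xy now [0.0007 0.1495]
t 43.5 p [0.5575 0.0317 0.0194] yaw -10.36 F [1.1 5.4 2.3] w 0.0471
delta_cm [ 0.06 -0.07  0.05] dr [ 0.0016 -0.0046 -0.0017]
```

```bash
python3 -m creep '{"delta_pos":[[0.05,0,-0.1],[0.05,0,-0.15],[0.05,0,-0.15],[0.05,0,-0.15],[-4,0,-0.15],[-8,0,-0.15],[-12,0,-0.15],[-12,0,-0.15]],"dr":[[0,0,0],[0,0,0],[0,0,0],[0,0,0],[0,0,0],[0,0,0],[0,0,0],[0,0,0]]}' 0.5; python3 go.py .4732 .3034 .14 -95.4
```

```text
clock: 44.3
position: [0.5609, 0.0312, 0.1446]
ee_rot: [0.456, 0.546, 0.451, -0.539]
contact_force: [1.1, -0.6, 0.4]
width: 0.064
t 44.3 p [0.5609 0.0312 0.1446] yaw -10.28 F [ 1.1 -0.6  0.4] w 0.064
delta_cm [  0.37 -13.49 -25.22] dr [ 1.4856 -0.0111 -0.0076]
```

```bash
python3 -m creep '{"delta_pos":[[0,-1,-3],[0,-3,-6],[0,-4,-9],[0,-6,-12],[0,-7,-14],[0,-9,-17],[0,-10,-20],[0,-11,-22],[0,-13.1,-25.2],[0,-13.1,-25.2]],"dr":[[0.14,0,0],[0.29,0,0],[0.44,0,0],[0.58,0,0],[0.73,0,0],[0.88,0,0],[1.03,0,0],[1.18,0,0],[1.33,0,0],[1.485,0,0]]}' 1;python3 -m creep '{"delta_pos":[[0,0,0],[0,0,0],[0,0,0]],"dr":[[0,0,0],[0,0,0],[0,0,0]]}'; python3 m6.py w12.png|head -3; python3 go.py .4732 .3034 .018 -95.4
```

```text
clock: 45.3
position: [0.4707, 0.3062, 0.1383]
ee_rot: [0.033, -0.706, 0.031, 0.707]
contact_force: [-0.2, 0.0, 0.6]
width: 0.0853
clock: 45.6
position: [0.4731, 0.3022, 0.1389]
ee_rot: [0.031, -0.706, 0.031, 0.706]
contact_force: [-0.1, -0.6, 0.2]
width: 0.0851
rack 6550 ((497.26007080078125, 302.3420715332031), (64.15086364746094, 189.4508514404297), 84.413330078125)
plate 883 [318. 196.] [472.9 303.3] [47.6 16.5] 84.0 0.0491
plate 817 [316. 220.] [450.1 307.6] [47.7 16.1] 83.6 0.0491
t 45.65 p [0.4731 0.3022 0.139 ] yaw -95.05 F [-0.  -0.6  0.5] w 0.0853
delta_cm [12.1 -0.1  0. ] dr [0.0061 0.0002 0.0013]
```

```bash
python3 -m creep '{"delta_pos":[[4,0,0.05],[8,0,0.05],[11,0,0.05],[12.2,0,0.05],[12.2,0,0.05],[12.2,0,0.05]],"dr":[[0.006,0,0],[0.006,0,0],[0.006,0,0],[0.006,0,0],[0.006,0,0],[0.006,0,0]]}'; python3 -m creep '{"delta_pos":[[0,0,0],[0,0,0],[0,0,0],[0,0,0],[0,0,0],[0,0,0]],"dr":[[0,0,0],[0,0,0],[0,0,0],[0,0,0],[0,0,0],[0,0,0]]}' -1 40;python3 go.py .473 .3033 .018 -95.4; python3 -m creep '{"delta_pos":[[-3,0,0],[-6,0,0],[-10,0,0],[-12,0,0],[-12,0,0]],"dr":[[0,0,0],[0,0,0],[0,0,0],[0,0,0],[0,0,0]]}';python3 tr.py 0 .172 .13
```

```text
clock: 46.25
position: [0.4736, 0.3034, 0.0182]
ee_rot: [-0.034, 0.707, -0.033, -0.706]
contact_force: [0.5, -0.5, -0.3]
width: 0.0858
clock: 46.85
position: [0.4733, 0.3036, 0.0187]
ee_rot: [-0.034, 0.707, -0.032, -0.705]
contact_force: [-0.7, -0.4, 6.3]
width: 0.0473
t 46.85 p [0.4733 0.3036 0.0187] yaw -95.4 F [-0.7 -0.4  6.3] w 0.0473
delta_cm [0.07 0.04 0.03] dr [-0.0001 -0.0024  0.0029]
clock: 47.35
position: [0.4745, 0.3042, 0.1409]
ee_rot: [-0.035, 0.709, -0.031, -0.704]
contact_force: [0.3, 0.6, 0.1]
width: 0.0473
trough xy now [-0.1303  0.4024]
t 47.35 p [0.4745 0.3042 0.1409] yaw -95.41 F [0.3 0.6 0.1] w 0.0473
delta_cm [  1.02  24.1  -10.95] dr [-1.4828e+00 -9.8000e-03 -4.0000e-04]
```

```bash
python3 -m creep '{"delta_pos":[[0,3,-1.2],[0,6,-2.4],[0,9,-3.8],[0,12,-5.2],[0,15,-6.6],[0,18,-8],[0,21,-9.5],[0,24.1,-11.3],[0,24.1,-11.3],[0,24.1,-11.3]],"dr":[[-0.14,0,0],[-0.29,0,0],[-0.44,0,0],[-0.58,0,0],[-0.73,0,0],[-0.88,0,0],[-1.03,0,0],[-1.18,0,0],[-1.33,0,0],[-1.49,0,0]]}'; python3 -m creep '{"delta_pos":[[0,0,0],[0,0,0]],"dr":[[0,0,0],[0,0,0]]}';python3 tr.py 0 .172 .0195
```

```text
clock: 48.35
position: [0.5615, 0.0511, 0.1349]
ee_rot: [-0.451, -0.543, -0.454, 0.544]
contact_force: [-0.5, -0.1, -1.5]
width: 0.0475
clock: 48.55
position: [0.5613, 0.0525, 0.1357]
ee_rot: [-0.45, -0.545, -0.452, 0.545]
contact_force: [-0.4, 1.2, 0.5]
width: 0.0472
trough xy now [0.0007 0.1707]
t 48.55 p [0.5613 0.0525 0.1357] yaw -10.79 F [-0.4  1.2  0.5] w 0.0472
delta_cm [11.62 -0.05 -0.12] dr [-0.006  -0.0014  0.0021]
```

```bash
python3 -m creep '{"delta_pos":[[4,-0.15,-0.1],[7,-0.15,-0.1],[9,-0.15,-0.1],[10.5,-0.15,-0.1],[11.3,-0.15,-0.1],[11.7,-0.15,-0.1],[11.8,-0.15,0.1],[11.8,-0.15,0.3],[11.8,-0.15,0.5],[11.8,-0.15,0.5]],"dr":[[-0.006,0,0],[-0.006,0,0],[-0.006,0,0],[-0.006,0,0],[-0.006,0,0],[-0.006,0,0],[-0.006,0,0],[-0.006,0,0],[-0.006,0,0],[-0.006,0,0]]}'; python3 tr.py 0 .165 .0188; python3 -m creep '{"delta_pos":[[0.05,0,0.1],[0.05,0,0.2],[0.05,0,0.2]],"dr":[[0,0,0],[0,0,0],[0,0,0]]}';python3 tr.py 0 .165 .0188
```

```text
clock: 49.55
position: [0.5604, 0.048, 0.0195]
ee_rot: [0.453, 0.544, 0.453, -0.542]
contact_force: [0.5, 1.2, -0.5]
width: 0.0473
trough xy now [0.0006 0.166 ]
t 49.55 p [0.5604 0.048  0.0195] yaw -10.32 F [ 0.5  1.2 -0.5] w 0.0473
delta_cm [ 0.07 -0.06  0.1 ] dr [ 0.0022 -0.0025 -0.0016]
clock: 49.85
position: [0.5605, 0.0478, 0.0191]
ee_rot: [0.452, 0.545, 0.453, -0.541]
contact_force: [1.6, 7.1, 2.4]
width: 0.0472
trough xy now [0.0007 0.1659]
t 49.85 p [0.5605 0.0478 0.0191] yaw -10.37 F [1.6 7.1 2.4] w 0.0472
delta_cm [ 0.03 -0.07  0.09] dr [ 0.0013 -0.0053 -0.0021]
```

```bash
python3 -m creep '{"delta_pos":[[0,0,-0.2],[0.05,0,-0.2],[0.05,0,-0.2],[0.05,0,-0.2],[-4,0,-0.2],[-8,0,-0.2],[-12,0,-0.2],[-12,0,-0.2]],"dr":[[0,0,0],[0,0,0],[0,0,0],[0,0,0],[0,0,0],[0,0,0],[0,0,0],[0,0,0]]}' 0.5; python3 m5.py w13.png;python3 - <<'E'
from tr import *
P=np.load('last.npy');z=P[...,2];x=(P[...,:2]-O)@e;y=(P[...,:2]-O)@n
for lo,hi in((.046,.052),(.03,.0465)):
    h,b=np.histogram(y[(abs(x)<.018)&(z>lo)&(z<hi)&(y>.085)&(y<.215)],np.arange(.085,.216,.0025)); print(lo,[(round(float(q),4),int(c)) for q,c in zip(b,h) if c])
E
python3 go.py .4501 .3077 .14 -95.4
```

```text
clock: 50.65
position: [0.5638, 0.0474, 0.1442]
ee_rot: [0.456, 0.546, 0.451, -0.539]
contact_force: [0.8, -0.1, -0.6]
width: 0.0645
top40-45 2077 min [-0.0247  0.0099  0.0392] max [0.0227 0.1376 0.0455]
comp 2010 min [-0.0247  0.0099  0.0392] max [0.0208 0.0904 0.0446]
plates 3657 min [-0.0232  0.0951  0.0468] max [0.0235 0.1744 0.0508]
face 725 min [-0.0208  0.1738  0.0301] max [0.02   0.2039 0.0464]
handle 657 min [-0.0181  0.2361  0.0685] max [0.0174 0.2456 0.0728]
0.046 [(0.0925, 17), (0.095, 78), (0.0975, 83), (0.1, 83), (0.1025, 90), (0.105, 79), (0.1075, 89), (0.11, 81), (0.1125, 86), (0.115, 83), (0.1175, 99), (0.12, 85), (0.1225, 99), (0.125, 89), (0.1275, 83), (0.13, 99), (0.1325, 86), (0.135, 100), (0.1375, 91), (0.14, 104), (0.1425, 82), (0.145, 106), (0.1475, 92), (0.15, 98), (0.1525, 101), (0.155, 111), (0.1575, 102), (0.16, 94), (0.1625, 109), (0.165, 98), (0.1675, 112), (0.17, 113), (0.1725, 105), (0.195, 12), (0.1975, 5), (0.2, 11), (0.2025, 6)]
0.03 [(0.085, 91), (0.0875, 72), (0.09, 17), (0.1725, 180), (0.195, 75), (0.1975, 118), (0.2, 111), (0.2025, 143)]
t 50.7 p [0.5618 0.0475 0.1414] yaw -10.29 F [ 0.   0.5 -0.6] w 0.0647
delta_cm [  0.09 -15.64 -23.61] dr [ 1.4855 -0.007  -0.0037]
```

View pics/w13.png

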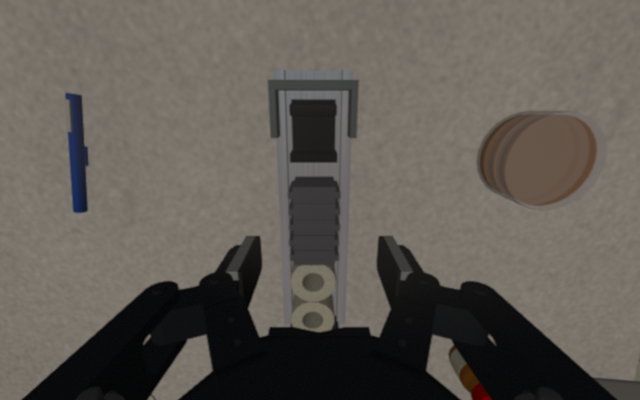

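Five plates stand tight, from (313,260) to (313,185), with the pusher face at (313,158). The gap left is about 21 mm, so a sixth plate goes in with roughly 2.5 mm each side.

```bash
python3 -m creep '{"delta_pos":[[0,-1,-3],[0,-3,-6],[0,-5,-9],[0,-7,-11],[0,-9,-13],[0,-10,-16],[0,-12,-19],[0,-13,-21],[0,-15.6,-23.6],[0,-15.6,-23.6]],"dr":[[0.14,0,0],[0.29,0,0],[0.44,0,0],[0.58,0,0],[0.73,0,0],[0.88,0,0],[1.03,0,0],[1.18,0,0],[1.33,0,0],[1.485,0,0]]}' 1;python3 -m creep '{"delta_pos":[[0,0,0],[0,0,0],[0,0,0]],"dr":[[0,0,0],[0,0,0],[0,0,0]]}'; python3 m6.py w14.png|head -3; python3 go.py .4501 .3077 .018 -95.4
```

```text
clock: 51.7
position: [0.4448, 0.3101, 0.1368]
ee_rot: [0.033, -0.705, 0.032, 0.708]
contact_force: [-0.1, 0.3, -1.0]
width: 0.0854
clock: 52.0
position: [0.4484, 0.3071, 0.1381]
ee_rot: [0.031, -0.706, 0.031, 0.707]
contact_force: [0.1, 0.5, 0.4]
width: 0.0853
rack 8027 ((497.34295654296875, 302.27789306640625), (64.18257141113281, 189.79379272460938), 84.3799057006836)
plate 878 [319. 195.] [449.9 307.9] [47.1 16. ] 84.6 0.0491
plate 833 [317. 220.] [425.9 311.4] [47.5 16.1] 85.0 0.0491
t 52.05 p [0.4486 0.3071 0.1383] yaw -95.05 F [-0.8 -0.7 -0.4] w 0.0852
delta_cm [12.03 -0.06 -0.15] dr [0.0061 0.0005 0.0011]
```

```bash
python3 -m creep '{"delta_pos":[[4,0,-0.1],[8,0,-0.1],[11,0,-0.1],[12.1,0,-0.1],[12.1,0,-0.1],[12.1,0,-0.1]],"dr":[[0.006,0,0],[0.006,0,0],[0.006,0,0],[0.006,0,0],[0.006,0,0],[0.006,0,0]]}'; python3 -m creep '{"delta_pos":[[0,0,0],[0,0,0],[0,0,0],[0,0,0],[0,0,0],[0,0,0]],"dr":[[0,0,0],[0,0,0],[0,0,0],[0,0,0],[0,0,0],[0,0,0]]}' -1 40;python3 go.py .45 .3078 .018 -95.4; python3 -m creep '{"delta_pos":[[-3,0,0],[-6,0,0],[-10,0,0],[-12,0,0],[-12,0,0]],"dr":[[0,0,0],[0,0,0],[0,0,0],[0,0,0],[0,0,0]]}';python3 tr.py 0 .1848 .13
```

```text
clock: 52.65
position: [0.4506, 0.3082, 0.0188]
ee_rot: [-0.034, 0.707, -0.033, -0.706]
contact_force: [0.0, -0.1, -0.3]
width: 0.0859
clock: 53.25
position: [0.4502, 0.3084, 0.0192]
ee_rot: [-0.034, 0.707, -0.032, -0.705]
contact_force: [-1.1, -1.4, 6.2]
width: 0.0472
t 53.25 p [0.4502 0.3084 0.0192] yaw -95.4 F [-1.1 -1.4  6.2] w 0.0472
delta_cm [0.12 0.06 0.01] dr [-0.     -0.0023  0.0029]
clock: 53.75
position: [0.4515, 0.309, 0.1415]
ee_rot: [-0.035, 0.709, -0.031, -0.704]
contact_force: [1.0, 0.2, 0.1]
width: 0.0468
trough xy now [-0.1539  0.4029]
t 53.75 p [0.4515 0.309  0.1415] yaw -95.41 F [1.  0.2 0.1] w 0.0468
delta_cm [  1.1   23.09 -13.4 ] dr [-1.4828e+00 -1.0100e-02 -2.0000e-04]
```

```bash
python3 -m creep '{"delta_pos":[[0,3,-1.6],[0,6,-3.2],[0,9,-5],[0,12,-6.8],[0,15,-8.6],[0,18,-10.4],[0,21,-12.2],[0,23.1,-13.7],[0,23.1,-13.7],[0,23.1,-13.7]],"dr":[[-0.14,0,0],[-0.29,0,0],[-0.44,0,0],[-0.58,0,0],[-0.73,0,0],[-0.88,0,0],[-1.03,0,0],[-1.18,0,0],[-1.33,0,0],[-1.49,0,0]]}'; python3 -m creep '{"delta_pos":[[0,0,0],[0,0,0],[0,0,0]],"dr":[[0,0,0],[0,0,0],[0,0,0]]}';python3 tr.py 0 .1848 .06
```

```text
clock: 54.75
position: [0.5634, 0.0638, 0.1357]
ee_rot: [-0.452, -0.543, -0.454, 0.543]
contact_force: [-0.8, -0.3, -0.9]
width: 0.0471
clock: 55.05
position: [0.5635, 0.065, 0.1369]
ee_rot: [0.45, 0.545, 0.452, -0.544]
contact_force: [-0.2, 0.0, 0.1]
width: 0.0467
trough xy now [0.0006 0.1834]
t 55.05 p [0.5635 0.065  0.1369] yaw -10.72 F [-0.2  0.   0.1] w 0.0467
delta_cm [ 7.69 -0.05 -0.13] dr [-0.0047 -0.0016  0.0009]
```

```bash
python3 -m creep '{"delta_pos":[[3,-0.1,-0.1],[6,-0.1,-0.1],[7,-0.1,-0.1],[7,-0.1,-0.1],[7,-0.1,-0.1]],"dr":[[-0.005,-0.0015,0],[-0.005,-0.0015,0],[-0.005,-0.0015,0],[-0.005,-0.0015,0],[-0.005,-0.0015,0]]}';python3 tr.py 0 .1847 .02
```

```text
clock: 55.55
position: [0.564, 0.0662, 0.0682]
ee_rot: [0.453, 0.544, 0.453, -0.543]
contact_force: [1.3, 0.7, 0.0]
width: 0.0474
trough xy now [0.0008 0.1847]
t 55.55 p [0.564  0.0662 0.0682] yaw -10.35 F [1.3 0.7 0. ] w 0.0474
delta_cm [ 4.82 -0.08 -0.  ] dr [ 0.0017 -0.0005 -0.0014]
```

```bash
python3 -m creep '{"delta_pos":[[0.5,-0.1,0],[1,-0.1,0],[1.5,-0.1,0],[1.5,-0.1,0]],"dr":[[0.002,0,0],[0.002,0,0],[0.002,0,0],[0.002,0,0]]}';python3 tr.py 0 .1847 .02
```

```text
clock: 55.95
position: [0.5616, 0.0663, 0.0518]
ee_rot: [-0.452, -0.543, -0.453, 0.544]
contact_force: [-0.6, -0.3, -0.3]
width: 0.047
trough xy now [-0.0015  0.1842]
t 55.95 p [0.5616 0.0663 0.0518] yaw -10.46 F [-0.6 -0.3 -0.3] w 0.047
delta_cm [ 3.18  0.16 -0.05] dr [-0.0002 -0.      0.0013]
```

It has entered the gap with no contact, so I'll continue down.

```bash
python3 -m creep '{"delta_pos":[[1,0.12,-0.03],[2,0.12,-0.03],[2.6,0.12,-0.03],[3,0.12,-0.03],[3.2,0.12,-0.03],[3.2,0.12,-0.03]],"dr":[[0,0,0],[0,0,0],[0,0,0],[0,0,0],[0,0,0],[0,0,0]]}';python3 tr.py 0 .1847 .0195; python3 -m creep '{"delta_pos":[[0,0,0.1],[0,0,0.2],[0,0,0.25],[0,0,0.25]],"dr":[[0,0,0],[0,0,0],[0,0,0],[0,0,0]]}';python3 tr.py 0 .182 .0195
```

```text
clock: 56.55
position: [0.5633, 0.0664, 0.02]
ee_rot: [-0.452, -0.543, -0.453, 0.544]
contact_force: [-0.2, -0.1, -0.9]
width: 0.0473
trough xy now [1.000e-04 1.847e-01]
t 56.55 p [0.5633 0.0664 0.02  ] yaw -10.45 F [-0.2 -0.1 -0.9] w 0.0473
delta_cm [ 0.05 -0.01 -0.  ] dr [-0.0001 -0.0001  0.0006]
clock: 56.95
position: [0.5631, 0.0639, 0.0207]
ee_rot: [0.452, 0.544, 0.452, -0.543]
contact_force: [-0.3, -0.4, -0.3]
width: 0.0474
trough xy now [0.0004 0.1822]
t 56.95 p [0.5631 0.0639 0.0207] yaw -10.46 F [-0.3 -0.4 -0.3] w 0.0474
delta_cm [ 0.12 -0.04  0.02] dr [-0.0002 -0.0004 -0.0006]
```

```bash
python3 -m creep '{"delta_pos":[[0.12,0,0],[0.12,0,0]],"dr":[[0,0,0],[0,0,0]]}'; python3 -m creep '{"delta_pos":[[0,0,0],[0,0,0],[0,0,0],[0,0,0],[-4,0,0],[-8,0,0],[-10,0,0],[-10,0,0]],"dr":[[0,0,0],[0,0,0],[0,0,0],[0,0,0],[0,0,0],[0,0,0],[0,0,0],[0,0,0]]}' 0.5;  python3 m5.py w15.png; python3 tr.py 0 .275 .12
```

```text
clock: 57.15
position: [0.5631, 0.0639, 0.0193]
ee_rot: [0.452, 0.544, 0.452, -0.543]
contact_force: [0.2, -0.3, 0.1]
width: 0.047
clock: 57.95
position: [0.5655, 0.0639, 0.1227]
ee_rot: [0.454, 0.546, 0.451, -0.541]
contact_force: [-0.2, -0.7, -0.2]
width: 0.0639
top40-45 1338 min [-0.0242  0.0447  0.0392] max [0.0234 0.1379 0.0459]
comp 1242 min [-0.0242  0.0447  0.0393] max [0.0215 0.0899 0.0446]
plates 4968 min [-0.0235  0.0951  0.047 ] max [0.0232 0.1904 0.0508]
face 992 min [-0.023   0.1702  0.0301] max [0.0226 0.2458 0.0463]
handle 804 min [-0.018   0.2361  0.0579] max [0.0176 0.2459 0.0727]
trough xy now [0.0011 0.1823]
t 58.0 p [0.5639 0.0639 0.1206] yaw -10.45 F [-0.5 -0.3 -0.5] w 0.064
delta_cm [ 0.07 -0.11 -9.27] dr [-0.     -0.0008 -0.0034]
```

View pics/w15.png

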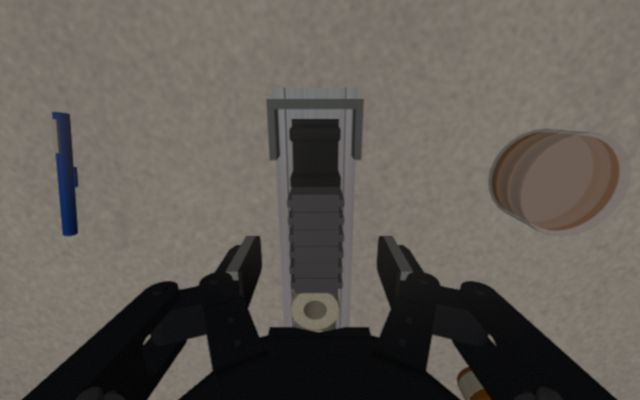

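Six plates stand tight up to y = 0.190, between (315,290) and (315,190). The pusher's face is about 5 mm behind them and the handle's rear side is at y = 0.246. Next I'll shut the fingers and go behind the handle.

```bash
python3 -m creep '{"delta_pos":[[0,-0.1,-4],[0,-0.1,-8],[0,-0.1,-9.3],[0,-0.1,-9.3],[0,-0.1,-9.3],[2,-0.1,-9.3],[5,-0.1,-9.3],[7,-0.1,-9.3],[7,-0.1,-9.3]],"dr":[[0,0,0],[0,0,0],[0,0,0],[0,0,0],[0,0,0],[0,0,0],[0,0,0],[0,0,0],[0,0,0]]}' -1 40; python3 tr.py 0 .26 .048
```

```text
clock: 58.9
position: [0.5757, 0.1534, 0.046]
ee_rot: [-0.451, -0.541, -0.453, 0.546]
contact_force: [0.3, 0.1, -0.2]
width: -0.0002
trough xy now [-0.0034  0.2725]
t 58.9 p [0.5757 0.1534 0.046 ] yaw -10.54 F [ 0.3  0.1 -0.2] w -0.0002
delta_cm [-0.2   0.34  1.25] dr [-0.0015  0.0029  0.0073]
```

```bash
python3 -m creep '{"delta_pos":[[0,0.3,0.3],[0,0.3,0.6],[0,0.3,0.9],[0,0.3,1.2],[0,0.3,1.5],[0,0.3,1.5]],"dr":[[0,0,0],[0,0,0],[0,0,0],[0,0,0],[0,0,0],[0,0,0]]}'; python3 tr.py 0 .255 .048; python3 -m creep '{"delta_pos":[[0,0,0.15],[0,0,0.3],[0,0,0.3]],"dr":[[0,0,0],[0,0,0],[0,0,0]]}'; python3 tr.py 0 .255 .048
```

```text
clock: 59.5
position: [0.579, 0.1399, 0.0496]
ee_rot: [0.452, 0.544, 0.452, -0.543]
contact_force: [-1.1, -0.2, -0.4]
width: 0.0
trough xy now [0.0022 0.2598]
t 59.5 p [0.579  0.1399 0.0496] yaw -10.47 F [-1.1 -0.2 -0.4] w 0.0
delta_cm [ 0.16 -0.22  0.48] dr [-0.0003 -0.0002 -0.0003]
clock: 59.8
position: [0.5784, 0.1372, 0.0491]
ee_rot: [0.452, 0.543, 0.452, -0.543]
contact_force: [-0.2, -1.0, -0.5]
width: 0.0002
trough xy now [0.0021 0.2571]
t 59.8 p [0.5784 0.1372 0.0491] yaw -10.45 F [-0.2 -1.  -0.5] w 0.0002
delta_cm [ 0.11 -0.21  0.21] dr [-0.0001 -0.0001  0.0002]
```

```bash
python3 -m creep '{"delta_pos":[[0,-0.15,0.1],[0,-0.15,0.2],[0,-0.15,0.3],[0,-0.15,0.3]],"dr":[[0,0,0],[0,0,0],[0,0,0],[0,0,0]]}'; python3 tr.py 0 .255 .048; python3 -m creep '{"delta_pos":[[0,0,0.1],[0,0,0.2],[0,0,0.2]],"dr":[[0,0,0],[0,0,0],[0,0,0]]}'; python3 tr.py 0 .255 .048;  python3 -m creep '{"delta_pos":[[0,0,0.1],[0,0,0.15],[0,0,0.15]],"dr":[[0,0,0],[0,0,0],[0,0,0]]}'; python3 tr.py 0 .255 .048
```

```text
clock: 60.2
position: [0.5768, 0.1348, 0.0493]
ee_rot: [0.452, 0.544, 0.452, -0.543]
contact_force: [1.6, 1.6, -1.4]
width: 0.0
trough xy now [0.0009 0.2544]
t 60.2 p [0.5768 0.1348 0.0493] yaw -10.46 F [ 1.6  1.6 -1.4] w 0.0
delta_cm [ 0.13 -0.09 -0.06] dr [-0.0001 -0.0007 -0.0005]
clock: 60.5
position: [0.5763, 0.1325, 0.0492]
ee_rot: [0.452, 0.544, 0.452, -0.543]
contact_force: [1.2, 2.6, -0.4]
width: -0.0002
trough xy now [0.0009 0.2521]
t 60.5 p [0.5763 0.1325 0.0492] yaw -10.45 F [ 1.2  2.6 -0.4] w -0.0002
delta_cm [ 0.12 -0.09 -0.29] dr [-0.0001 -0.0002 -0.0004]
clock: 60.8
position: [0.5761, 0.1315, 0.0492]
ee_rot: [0.452, 0.544, 0.452, -0.543]
contact_force: [1.4, 3.8, -1.2]
width: 0.0003
trough xy now [0.0009 0.251 ]
t 60.8 p [0.5761 0.1315 0.0492] yaw -10.47 F [ 1.4  3.8 -1.2] w 0.0003
delta_cm [ 0.13 -0.09 -0.4 ] dr [-0.0003 -0.001  -0.0004]
```

```bash
python3 -m creep '{"delta_pos":[[0,0,0.1],[0,0,0.15],[0,0,0.15]],"dr":[[0,0,0],[0,0,0],[0,0,0]]}'; python3 tr.py 0 .255 .048; python3 -m creep '{"delta_pos":[[0,0,0.1],[0,0,0.2],[0,0,0.2]],"dr":[[0,0,0],[0,0,0],[0,0,0]]}'; python3 tr.py 0 .255 .048
```

```text
clock: 61.1
position: [0.5761, 0.1313, 0.0493]
ee_rot: [0.452, 0.545, 0.453, -0.543]
contact_force: [3.1, 6.9, -1.9]
width: 0.0001
trough xy now [0.001  0.2508]
t 61.1 p [0.5761 0.1313 0.0493] yaw -10.51 F [ 3.1  6.9 -1.9] w 0.0001
delta_cm [ 0.13 -0.1  -0.42] dr [-0.001  -0.0033 -0.0007]
clock: 61.4
position: [0.5761, 0.1311, 0.0494]
ee_rot: [0.451, 0.546, 0.453, -0.542]
contact_force: [2.8, 12.0, -3.4]
width: 0.0002
trough xy now [0.0009 0.2506]
t 61.4 p [0.5761 0.1311 0.0494] yaw -10.57 F [ 2.8 12.  -3.4] w 0.0002
delta_cm [ 0.14 -0.1  -0.43] dr [-0.0021 -0.0066 -0.001 ]
```

The row has stopped the pusher and the force is rising. I'll press a little more, hold, then back away.

```bash
python3 -m creep '{"delta_pos":[[0,0,0.1],[0,0,0.15],[0,0,0.2],[0,0,0.2],[0,0,0.2]],"dr":[[0,0,0],[0,0,0],[0,0,0],[0,0,0],[0,0,0]]}'; python3 tr.py 0 .255 .048; python3 -m creep '{"delta_pos":[[0,0,-0.3],[0,0,-0.8],[0,0,-1.5],[0,0,-2.5],[-3,0,-2.5],[-6,0,-2.5],[-10,0,-2.5],[-14,0,-2.5],[-14,0,-2.5]],"dr":[[0,0,0],[0,0,0],[0,0,0],[0,0,0],[0,0,0],[0,0,0],[0,0,0],[0,0,0],[0,0,0]]}'; python3 tr.py 0 .13 .25
```

```text
clock: 61.9
position: [0.5761, 0.131, 0.0494]
ee_rot: [0.45, 0.547, 0.453, -0.541]
contact_force: [3.0, 17.0, -3.4]
width: 0.0
trough xy now [0.001  0.2505]
t 61.9 p [0.5761 0.131  0.0494] yaw -10.62 F [ 3.  17.  -3.4] w 0.0
delta_cm [ 0.15 -0.1  -0.45] dr [-0.0029 -0.0097 -0.0013]
clock: 62.8
position: [0.5829, 0.151, 0.1955]
ee_rot: [0.455, 0.547, 0.45, -0.54]
contact_force: [0.0, -0.1, 0.2]
width: 0.0001
trough xy now [0.0041 0.2714]
t 62.8 p [0.5829 0.151  0.1955] yaw -10.44 F [ 0.  -0.1  0.2] w 0.0001
delta_cm [-5.5  -0.35 14.12] dr [ 0.0001 -0.0035 -0.0114]
```

```bash
python3 -m creep '{"delta_pos":[[-2,-0.3,4],[-4,-0.3,9],[-5.5,-0.3,14],[-5.5,-0.3,18],[-5.5,-0.3,18],[-5.5,-0.3,18],[-5.5,-0.3,18]],"dr":[[0,0,0],[0,0,0],[0,0,0],[0,0,0],[0,0,0],[0,0,0],[0,0,0]]}'; python3 m5.py w16.png;python3 - <<'E'
from tr import *
P=np.load('last.npy');z=P[...,2];x=(P[...,:2]-O)@e;y=(P[...,:2]-O)@n
for lo,hi in((.046,.052),(.036,.0465)):
    h,b=np.histogram(y[(abs(x)<.02)&(z>lo)&(z<hi)&(y>-.02)&(y<.215)],np.arange(-.02,.216,.003)); print(lo,[(round(float(q),3),int(c)) for q,c in zip(b,h) if c])
S=grab('side','s17.png');P=cloud(S)
for n_,c in(('pot1',(.711,-.213)),('pot2',(.695,.246)),('dishes',(.778,.04))):
    m=(abs(P[...,0]-c[0])<.06)&(abs(P[...,1]-c[1])<.06)&(P[...,2]>.02); q=P[m];print(n_,((q.max(0)+q.min(0))/2).round(3))
cv2.imwrite('pics/s17c.png',cv2.resize(S['pixels'][120:390,200:430],None,fx=2.2,fy=2.2))
E
```

```text
clock: 63.5
position: [0.5435, -0.0252, 0.2434]
ee_rot: [-0.452, -0.543, -0.453, 0.544]
contact_force: [0.7, 0.1, 0.6]
width: 0.0002
top40-45 1451 min [-0.0248  0.0083  0.0395] max [0.0213 0.1054 0.045 ]
comp 1441 min [-0.0248  0.0083  0.0397] max [0.0212 0.0917 0.045 ]
plates 3008 min [-0.0233  0.0942  0.047 ] max [0.0235 0.23   0.0511]
face 365 min [-0.0214  0.1785  0.0324] max [0.02   0.2304 0.0464]
handle 470 min [-0.0176  0.2297  0.0554] max [0.0173 0.2393 0.0729]
stop 75 min [-0.0283 -0.0069  0.0362] max [ 0.0271 -0.0012  0.0426]
0.046 [(0.091, 4), (0.094, 86), (0.097, 69), (0.1, 67), (0.103, 93), (0.106, 64), (0.109, 94), (0.112, 66), (0.115, 90), (0.118, 75), (0.121, 78), (0.124, 84), (0.127, 80), (0.13, 84), (0.133, 89), (0.136, 76), (0.139, 99), (0.142, 65), (0.145, 100), (0.148, 68), (0.151, 102), (0.154, 100), (0.157, 66), (0.16, 101), (0.163, 102), (0.166, 66), (0.169, 100), (0.172, 102), (0.175, 69), (0.178, 102), (0.181, 105), (0.184, 103), (0.187, 68), (0.19, 23), (0.193, 20), (0.196, 8)]
0.036 [(-0.008, 4), (-0.005, 11), (-0.002, 6), (0.004, 3), (0.007, 39), (0.01, 68), (0.013, 52), (0.016, 36), (0.019, 37), (0.022, 25), (0.025, 34), (0.028, 35), (0.031, 44), (0.034, 59), (0.037, 62), (0.04, 57), (0.043, 52), (0.046, 22), (0.049, 38), (0.052, 52), (0.055, 57), (0.058, 73), (0.061, 53), (0.064, 37), (0.067, 31), (0.07, 29), (0.073, 41), (0.076, 42), (0.079, 55), (0.082, 65), (0.085, 77), (0.088, 51), (0.091, 17), (0.19, 98), (0.193, 95), (0.196, 67)]
pot1 [ 0.71  -0.213  0.045]
pot2 [0.694 0.245 0.046]
dishes [0.777 0.039 0.035]
```

View pics/w16.png

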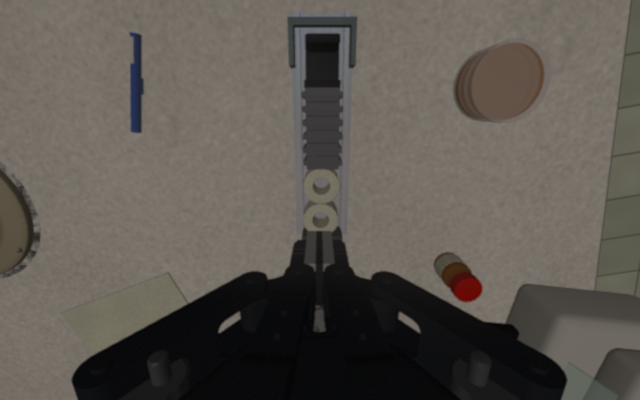

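View pics/s17c.png

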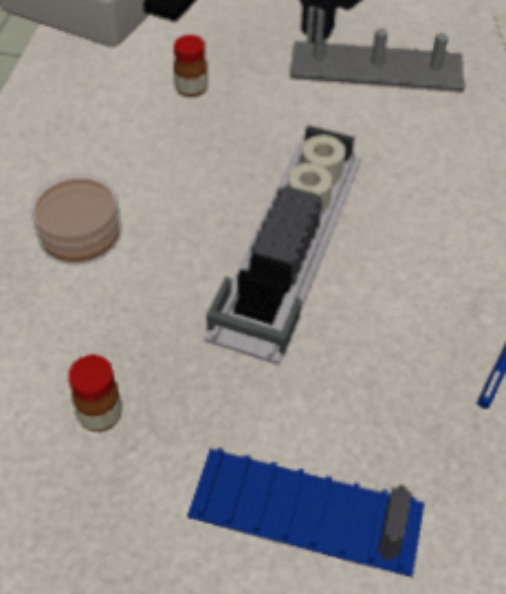

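Both views show the finished row: reels at (321,185) and (321,215) against the stop, six plates tight behind them, and the pusher face on the last plate at (321,88). The seventh plate is in the rack and the pots and dishes are where they were. Handing in.

```bash
python3 -c "
from rig import manip
print(manip.sign_off())"
```

```text
the job is handed in; nothing more can be done
None
```

The trough is packed, and I handed the job in at about 64 s of the 210 s allowed. Two reels were present. I slid both off their spindles and laid them in the trough against the end stop. Six of the seven plates went in behind them, and I pushed the pusher about 6 mm until the row held it, pressing to about 17 N before backing away.

**What the last checks showed:**
- **Row:** the reels lie flat and touching, the plates stand in one unbroken row, and the pusher's face is against the last plate.
- **Spare plate and bystanders:** the seventh plate is still in the rack. The pots and dishes are within 1–2 mm of where they started.
- **Robot:** it was clear of everything at hand-in.

**Small disagreements:**
- Wrist-camera heights read about 1 mm high and the fixed cameras about 1 mm low.
- The reels touched about 1–2 mm nearer the stop than I had estimated.

Neither affected the placing. The reel-on-stop force cannot be read directly, so I judged the squeeze from the wrist force and the pusher no longer moving.

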